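Lock the chisels away in the safety case

TASK

Put all the chisels lying on the bench away in the steel chisel case and leave it locked. Its lid is held by a hidden latch: take the release rod from its wooden block and push it down through the slot in front of the lid to press the tab inside, then swing the lid right open, lay each chisel flat in a bay of its own with its handle at the slot end and its blade towards the hinge, and close the lid without slamming until it latches. Stand the rod back in its block, fully down, and do not poke the latch with the fingers, knock over the glue bottle or push the other things on the bench about.

Things in the scene. Friction and masses are not known exactly. Their poses are not given: they have to be found in the camera images.
- case: dark steel clamshell case fixed to the bench, 180 (x) x 250 (y) x 61 mm high closed. Origin: centre of the steel box's underside, on the bench; x points from the slot end (front) to the hinge, z up. Base walls 36 mm high (10 mm thick in front, 5 elsewhere). In front stands an aluminium latch housing, x -154 to -109 mm, 84 mm wide, 66 mm high, slot in its top
- bays (a point): middle of the case's inner floor, 6 mm above the bench; axes as the case. Four bays lie side by side, each 165 mm long (x) and 46 to 49 mm wide, their middles at y = -78, -26, 26 and 78 mm from here, parted by wooden ribs 8 mm high and 6 mm thick; a wider rib fills the last 16 mm along each side wall
- slot (a point): centre of the slot's mouth, in the top of the latch housing 66 mm above the bench; the slot is 16 mm along the case's x and 34 mm along its y. The hidden tab lies 36 mm straight below the mouth; pressing it 6 to 14 mm down (about 2 to 4 N, hard stop at 14 mm) frees the lid, which then springs up by about 0.1 rad and stays there
- lid_hinge (a point): middle of the hinge line, which runs along the case's y, 37 mm above the bench at the case's x = +90 mm; the lid swings up about it
- lid_bar (a point): middle of the lid's steel handle bar: round, 10 mm thick, 100 mm long, parallel to the hinge, 35 mm clear of the lid's top (its middle is 40 mm above the top, 101 mm above the bench when closed), 172 mm from the hinge line along the lid; lid closed, it lies at the case's x = -82 mm
- lid (a joint): lid angle in rad: 0 fully down, 1.85 fully open (leaning back past upright). The hinge is stiff and the lid (0.35 kg) stays at any angle. The last 0.1 rad of closing presses a spring and snaps the latch: about 8 to 12 N downward at the bar
- latch (a joint): hidden latch angle in rad: 0 at rest (latched if the lid is down; the latched lid rests at about 0.01), 0.4 with the tab pressed fully down; springs back by itself
- rod: release rod, 165 mm long: a steel pin 9 mm thick and 85 mm long, then a steel collar 34 mm wide and 6 mm thick, then a round wooden handle 26 mm thick and 74 mm long (its middle 130 mm above the tip). Origin: the pin's lower tip; z runs up to the handle. 0.12 kg. It stands upright in its block, collar on the block's top, tip 5 mm above the bench
- holder: wooden block, fixed, 64 x 64 x 90 mm high; origin at the centre of its underside
- hole (a point): mouth of the block's square hole (21 x 21 mm, right through), at the centre of its top, 90 mm above the bench
- chisel0: chisel (may be absent), 147 mm long: square-edged wooden handle 80 x 24 x 24 mm at -x, flat steel blade 65 x 10 to 20 x 5 mm at +x, at half the handle's height. Origin: middle of its length at the height of the handle's underside; x points to the cutting edge. 0.14 kg; it balances on the handle, 17 mm behind the origin
- chisel1: another chisel (may be absent), like chisel0
- chisel2: another chisel (may be absent), like chisel0
- chisel3: another chisel (may be absent), like chisel0
- block_a: planed wood block 100 x 45 x 40 mm, lying beside the chisels; not to be disturbed; origin under its centre
- block_b: wood block 130 x 55 x 45 mm; not to be disturbed; origin under its centre
- block_c: wood block 130 x 55 x 45 mm; not to be disturbed; origin under its centre
- tape: tape measure 70 x 35 x 65 mm; not to be disturbed; origin under its centre
- square: try square, stock 100 mm, blade 150 mm; not to be disturbed; origin under its stock's centre
- sanding: cork sanding block 110 x 65 x 28 mm; not to be disturbed; origin under its centre
- glue: glue bottle, 64 mm wide, 170 mm tall; not to be disturbed; origin under its centre

How it is judged:
On the way, in this order (a step that is already met when the one before it is completed fails the run):
1. the tab is pressed down by the rod through the slot and the lid springs free (contact force between rod and latch above 0.5 N and value of joint latch above 0.1 rad and value of joint lid above 0.04 rad), for 0.1 s.
2. the lid is swung right open (value of joint lid above 1.4 rad), for 0.2 s.
3. all chisels lie in the bays of the open case (value of joint lid above 1.2 rad and x of chisel0 in the frame of case between -0.08 and 0.085 m and y of chisel0 in the frame of case between -0.108 and 0.108 m and z of chisel0 in the frame of case between 0 and 0.0105 m and angle between each of chisel0, chisel1, chisel2, chisel3's own z axis and vertical below 0.12 rad and angle between the x axis of each of chisel0, chisel1, chisel2, chisel3 and the x axis of case, either way round below 0.3 rad and x of lid_hinge in the frame of chisel0 above 0 m and x of chisel1 in the frame of case between -0.08 and 0.085 m and y of chisel1 in the frame of case between -0.108 and 0.108 m and z of chisel1 in the frame of case between 0 and 0.0105 m and x of lid_hinge in the frame of chisel1 above 0 m and x of chisel2 in the frame of case between -0.08 and 0.085 m and y of chisel2 in the frame of case between -0.108 and 0.108 m and z of chisel2 in the frame of case between 0 and 0.0105 m and x of lid_hinge in the frame of chisel2 above 0 m and x of chisel3 in the frame of case between -0.08 and 0.085 m and y of chisel3 in the frame of case between -0.108 and 0.108 m and z of chisel3 in the frame of case between 0 and 0.0105 m and x of lid_hinge in the frame of chisel3 above 0 m), for 0.2 s.
4. the lid is closed and latched (value of joint lid below 0.025 rad and value of joint latch below 0.08 rad), for 0.2 s.
At the end, for the whole second after the job is handed in: Lid down (under 0.025 rad) and latched; every chisel in its bay (within 16 mm of the floor, tilt under 0.35 rad, along the bay within 0.45 rad, blade to the hinge); rod in its block within 12 mm of the hole's centre, upright within 0.08 rad, tip under 10 mm above the bench, at rest (all of step 4 and horizontal distance between rod and hole below 0.012 m and z of rod in the frame of holder below 0.01 m and angle between rod's own z axis and vertical below 0.08 rad and linear speed of rod below 0.02 m/s and x of chisel0 in the frame of case between -0.08 and 0.085 m and y of chisel0 in the frame of case between -0.108 and 0.108 m and z of chisel0 in the frame of case between 0 and 0.022 m and angle between each of chisel0, chisel1, chisel2, chisel3's own z axis and vertical below 0.35 rad and angle between the x axis of each of chisel0, chisel1, chisel2, chisel3 and the x axis of case, either way round below 0.45 rad and x of lid_hinge in the frame of chisel0 above 0 m and x of chisel1 in the frame of case between -0.08 and 0.085 m and y of chisel1 in the frame of case between -0.108 and 0.108 m and z of chisel1 in the frame of case between 0 and 0.022 m and x of lid_hinge in the frame of chisel1 above 0 m and x of chisel2 in the frame of case between -0.08 and 0.085 m and y of chisel2 in the frame of case between -0.108 and 0.108 m and z of chisel2 in the frame of case between 0 and 0.022 m and x of lid_hinge in the frame of chisel2 above 0 m and x of chisel3 in the frame of case between -0.08 and 0.085 m and y of chisel3 in the frame of case between -0.108 and 0.108 m and z of chisel3 in the frame of case between 0 and 0.022 m and x of lid_hinge in the frame of chisel3 above 0 m); the robot touches nothing.
It fails at once if the latch is poked with the fingers (contact force between the fingers and latch above 1 N).
It fails at once if the lid is slammed (closing faster than 3 rad/s) (velocity of joint lid below -3 rad/s).
It fails at once if a bystander is pushed more than 40 mm from its place (distance of any of block_a, block_b, block_c, tape, square, sanding, glue from where it was at the start of the episode above 0.04 m).
It fails at once if the glue bottle is tipped over (angle between glue's own z axis and vertical above 0.5 rad).
Of chisel0, chisel1, chisel2, chisel3 only 2 to 4 are there at a start; the rules pass over those that are not, and their reading is None.
At some moment in a run one of chisel0, chisel1, chisel2, chisel3 may be knocked a few centimetres aside while the robot is not near it.
It also fails if it takes over 210 s, if anything falls off the work surface, if the arm or the gripper's body presses on something with over 40 N, if the wrist force passes 120 N, or if a joint passes its speed limit or range.

ROBOT

A 6-joint arm with a two-finger parallel gripper is mounted at the origin on the work surface. World frame = base frame: x ahead of the robot, y to its left, z up, the work surface at z = 0. Lengths are in m, angles in rad, forces in N, time in s.
With the tool pointing down it reaches from about 0.325 to 0.925 m from the base axis. Payload 3.1 kg.
Tool frame: the origin (TCP) lies at the very end of the fingers, on their centre line; the grasp point (between the pads) lies 19 mm behind it (manip.grasp_offset is the distance from the TCP to the grasp point, in m); z points along the fingers, y is the direction in which the jaws open and shut (so a half turn about z gives the same grasp; the last joint's range is limited). The gripper opens to 85 mm and grips with 20 to 120 N. Pads are 22 mm wide; open, the fingers measure 114 mm over their backs; the gripper's body (76 mm by 85 mm) begins 54 mm behind the grasp point. The pads swing forward as they close: fully open they stand 13 mm farther back than shut.
Start: joints at [-0.112, 0.217, 1.613, -0, 1.311, -0.112], TCP at [0.625, 0, 0.231] pointing down, gripper open.
Joint ranges: [-2.75, 2.75], [-0.78, 2.1], [0.31, 2.55], [-1.13, 4.27], [0.13, 2.63], [-2.58, 2.58]. Speed limits (rad/s): [2.79, 2.79, 3.14, 3.14, 3.14, 3.14].

INTERFACE

Orientations are given as a unit quaternion [w, x, y, z].
In Python, from cell import manip gives the robot as it stands.
- The arm moves only by the tool apply_moves, never from a script. Its argument "series" is one flat list of numbers, 7 for each row, row after row: the shift along the tool's x, y, z normalised to -1 to 1, where 1 is 0.04 m, then the turn, a rotation vector about the tool's x, y, z normalised to -1 to 1, where 1 is 6 degrees, then the gripper command: -1 is shut, 1 is fully open, values between are in proportion. A call has 1 to 10 rows; each row shifts and turns the commanded pose from where the row before left it, along the tool's axes as they then stand; what a row does not reach is not made up. A row lasts 1/10 s, in which the tool goes at most 50 mm and 8.59 degrees, less where a joint would pass 70% of its speed; a pose out of reach is approached as far as the arm can. A call with a number of a shift or a turn outside -1 to 1 is refused whole. A call with a gripper value outside its range is refused whole. The fingers move at their own pace and stop on an object; the grip force is fixed at half the most. Time passes only in rows, so rows that do not move let the fingers close. It gives the time, the measured TCP pose, the force and the opening at its end, in the units of the state.
- manip.get_obs(): the state, without advancing time (a new reading comes with each control period).
- manip.grab_frame(name): name is "scene" or "side" or "wrist"; returns the picture (420x560x3 uint8, blue, green, red); there is no depth.
- manip.camera_info(name): a dict with "K" (3x3 intrinsics, pixels), "rvec" (rotation vector, rad) and "tvec" (3), from world to camera coordinates, as OpenCV has them; the wrist camera has in their place "tool_from_camera" (4x4, takes a point from camera to tool coordinates, whose origin is the TCP and whose axes are the flange's). Camera axes: x right, y down, z forward; pixel columns grow to the right and rows downward; lengths in m; the calibration is good to about 2 mm. A picture is of the moment at which its call begins: read the wrist's pose just before it. camera_info takes no time and is no camera call.
- manip.sign_off(): hands the job in, once; it reports no verdict.
Trained networks look in the newest picture that a camera, given by its name, has taken for a name from the list of things; names that differ only in an ending like _2 or _b are one class to them, and where a whole thing is asked for, a point or a joint stands for the part that bears it (a point fixed in the world has none). Each returns a list of dicts, best first, with "confidence" (0 to 1); they miss things now and then, are a little off and sometimes report something else, mostly with a low value. They report only what shows in the picture. A call takes as long as a camera call.
- manip.search_frame(query, camera): "location" ([x, y, z] in m, in world coordinates, good to about 4 mm: the middle of the surface that is visible of it).
- manip.regions_of(query, camera): "region" (420x560 bool, what is visible of it).
- manip.spot_point(query, camera): "location" ([x, y, z] in m, in world coordinates, good to about 4 mm: a listed point, or the origin of a listed thing).
The state is a dict: "time_s": time; "joints": joint angles; "dq": joint speeds; "effort": joint torques, N m; "position": TCP position; "ee_rot": TCP orientation; "force": force on the tool from outside, world axes, zero at the start; "ft_torque": the same for the moment, N m; "finger_gap": opening from 0.0 (shut) to 1.0 (fully open).
Only numpy, scipy, OpenCV 4.12 (cv2) and the standard library are available. Lean on these libraries where they do the work, as an engineer would, in place of code of your own. Each camera call takes 0.05 s, during which the arm holds its last target.

## Working session

There is one attempt and no reset: what is moved stays moved. The work goes in short steps, Python scripts to look and compute and a tool call to move; the robot and the scene stay as the last step left them, time stands still between calls to the robot, and variables do not carry over. Pictures are saved under pics/ and viewed, and the job is handed in when it is done.

Besides the shell and the picture viewer there is one more tool, called after "Emit:" as a command line: name --argument value ..., lists and objects as JSON in quotes. apply_moves: Moves the arm, as the interface text tells. Its arguments: {"type":"object","properties":{"series":{"type":"array","items":{"type":"number","minimum":-1,"maximum":1}}},"required":["series"]}

```bash
ls; mkdir -p pics; python3 - <<'E'
from cell import manip
import cv2
o=manip.get_obs(); print(o)
print(manip.grasp_offset)
for n in ["scene","side","wrist"]:
    cv2.imwrite(f"pics/{n}0.png",manip.grab_frame(n)); print(n,manip.camera_info(n))
for q in ["slot","lid_hinge","lid_bar","hole","rod","case","bays","block_a","glue","tape","square","sanding","block_b","holder"]:
    for c in ["scene","side"]:
        print(q,c,[(r["location"].round(3) if hasattr(r["location"],"round") else r["location"],round(r["confidence"],2)) for r in manip.spot_point(q,c)][:4])
for c in ["scene","side","wrist"]:
    print("chisel",c,[(r["location"],round(r["confidence"],2)) for r in manip.spot_point("chisel0",c)])
E
```

```text
pics
{'time_s': 0.0, 'joints': array([-1.12197585e-01,  2.17783849e-01,  1.61492922e+00,  3.46881398e-05,
        1.31130387e+00, -1.12163501e-01]), 'dq': array([0.0012408 , 0.0005075 , 0.0016966 , 0.00298283, 0.00107576,
       0.00101964]), 'effort': array([-2.90135131e-04, -3.96841800e+01, -3.03850436e+01, -2.80225659e-04,
        9.87685227e-03,  9.68610237e-06]), 'position': array([6.24184087e-01, 1.25891662e-04, 2.29952426e-01]), 'ee_rot': array([-0.00095813,  0.70712147,  0.70709105, -0.00074267]), 'force': array([-0.40375134, -0.25502868,  0.72418457]), 'ft_torque': array([ 0.02264219, -0.01914659, -0.00684407]), 'finger_gap': 0.9976999609855673}
0.0187
scene {'K': array([[513.40463361,   0.        , 280.67905107],
       [  0.        , 513.40463361, 199.8594264 ],
       [  0.        ,   0.        ,   1.        ]]), 'rvec': array([ 2.09255928,  1.20263042, -0.46926869]), 'tvec': array([-0.29123691, -0.25655763,  1.72623763])}
side {'K': array([[419.2640426 ,   0.        , 283.88049579],
       [  0.        , 419.2640426 , 205.29048961],
       [  0.        ,   0.        ,   
[... 1983 characters left out ...]
[([0.6518, 0.4741, 0.0001], 0.66)]
sanding side [([0.7766, -0.0049, 0.0022], 0.7)]
block_b scene [([0.6936, -0.2716, -0.0033], 0.64), ([0.756, 0.159, -0.0023], 0.62), ([0.7779, -0.0056, -0.0061], 0.61)]
block_b side [([0.6937, -0.2765, 0.0], 0.85), ([0.7752, -0.0078, 0.0012], 0.65), ([0.754, 0.1591, 0.0014], 0.57)]
holder scene [([0.5212, -0.0469, -0.0022], 0.92)]
holder side [([0.5221, -0.047, 0.0035], 0.89)]
chisel scene [([0.4437, -0.1957, 0.0006], 0.77), ([0.6009, -0.3899, 0.0043], 0.73), ([0.752, 0.1563, -0.0002], 0.19)]
chisel side [([0.6025, -0.3915, 0.0029], 0.89), ([0.4502, -0.1894, -0.0016], 0.74), ([0.5974, -0.1834, -0.005], 0.69)]
chisel wrist [([0.5966, -0.1835, -0.0015], 0.66)]
```

View pics/scene0.png

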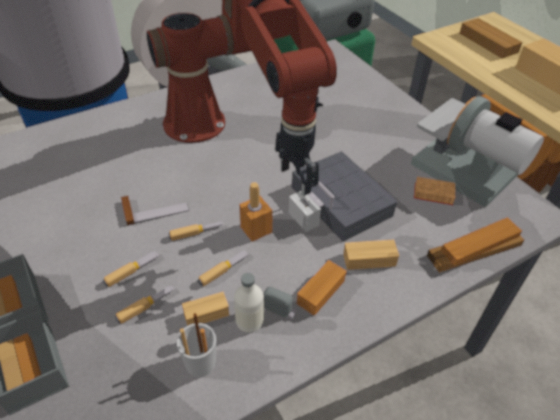

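View pics/side0.png

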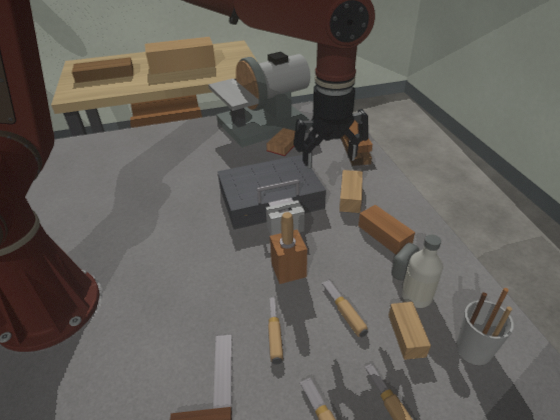

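View pics/wrist0.png

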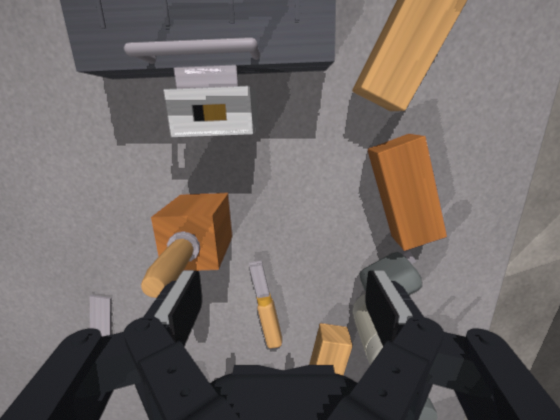

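The pictures show four chisels, all with blades pointing roughly +y. The rod is in its block at about (0.521, -0.048), and the case has its slot toward the robot's right. I'll write helpers next and measure more closely.

```bash
cat > h.py <<'E'
from cell import manip
import numpy as np, cv2
from scipy.spatial.transform import Rotation as R
def rot(q): return R.from_quat([q[1],q[2],q[3],q[0]])
def cam(n,obs=None):
    i=manip.camera_info(n); K=i["K"]
    if n=="wrist":
        o=obs or manip.get_obs(); T=np.eye(4);T[:3,:3]=rot(o["ee_rot"]).as_matrix();T[:3,3]=o["position"]
        W=T@i["tool_from_camera"]; return K,W[:3,:3],W[:3,3]
    Rm=cv2.Rodrigues(i["rvec"])[0]; return K,Rm.T,-Rm.T@i["tvec"].ravel()
def unproj(c,px,z):
    K,Rw,t=c; px=np.atleast_2d(px).astype(float)
    d=(Rw@np.linalg.inv(K)@np.c_[px,np.ones(len(px))].T).T
    return t+d*((z-t[2])/d[:,2])[:,None]
def proj(c,P):
    K,Rw,t=c; p=(Rw.T@(np.atleast_2d(P)-t).T); p=K@p; return (p[:2]/p[2]).T
def yaw(o=None):
    o=o or manip.get_obs(); x=rot(o["ee_rot"]).as_matrix()[:,0]; return np.degrees(np.arctan2(x[1],x[0]))
def plan(pos,yw,tilt=None,o=None):
    """total shift in tool axes and total turn (deg about tool z / rotvec)"""
    o=o or manip.get_obs(); Rc=rot(o["ee_rot"])
    a=np.radians(yw); M=np.array([[np.cos(a),np.sin(a),0],[np.sin(a),-np.cos(a),0],[0,0,-1]])
    rv=(Rc.inv()*R.from_matrix(M)).as_rotvec()
    sh=Rc.inv().apply(np.array(pos)-o["position"])
    # if shift is done first in the present axes, then the turn
    print("shift units",(sh/0.04).round(3),"turn units",(np.degrees(rv)/6).round(3))
def snap(n,name,scale=1):
    o=manip.get_obs(); im=manip.grab_frame(n); cv2.imwrite(f"pics/{name}.png",im if scale==1 else cv2.resize(im,None,fx=scale,fy=scale)); return cam(n,o),im
def spots(qs,c,fn="spot_point"):
    for q in qs:
        print(q,c,[(np.round(r["location"],4).tolist(),round(r["confidence"],2)) for r in getattr(manip,fn)(q,c)][:5])
E
python3 - <<'E'
from h import *
c=cam("wrist")
print(yaw())
print(unproj(c,[[192,104],[227,104],[227,121],[192,121]],0.066).round(4))
s=cam("scene")
print("4th handle",unproj(s,[[135,308],[165,296],[122,272],[155,258],[185,231],[215,227],[212,273],[245,255]],0.012).round(3))
plan([0.521,-0.05,0.26],90)
E
```

```text
90.00009947067446
[[0.5338 0.0914 0.066 ]
 [0.5687 0.0915 0.066 ]
 [0.5677 0.0753 0.066 ]
 [0.5322 0.0753 0.066 ]]
4th handle [[ 0.602 -0.416  0.012]
 [ 0.606 -0.343  0.012]
 [ 0.486 -0.409  0.012]
 [ 0.485 -0.322  0.012]
 [ 0.438 -0.22   0.012]
 [ 0.465 -0.144  0.012]
 [ 0.6   -0.217  0.012]
 [ 0.59  -0.119  0.012]]
shift units [-1.25  -2.6   -0.718] turn units [-0. -0.  0.]
```

Emit:
apply_moves --series '[-0.42,-0.87,-0.24,0,0,0,1,-0.42,-0.87,-0.24,0,0,0,1,-0.41,-0.86,-0.24,0,0,0,1,0,0,0,0,0,0,1,0,0,0,0,0,0,1]'

```text
time_s: 2.2
position: [0.5211, -0.0502, 0.2608]
ee_rot: [0.001, 0.707, 0.707, 0.001]
force: [0.2, 0.5, -0.9]
finger_gap: 1.002
```

```bash
python3 - <<'E'
from h import *
c,im=snap("wrist","w1"); o=manip.get_obs(); print(o["position"],o["force"])
spots(["rod","hole","holder","slot","case","lid_bar"],"wrist")
E
```

```text
[ 0.52151058 -0.04996754  0.26047452] [-0.19798284 -0.04861403 -0.38859044]
rod wrist [([0.5164, -0.0489, 0.0093], 0.62)]
hole wrist [([0.5169, -0.0491, 0.0934], 0.82)]
holder wrist [([0.52, -0.0474, -0.0002], 0.91)]
slot wrist [([0.5471, 0.0843, 0.0683], 0.57)]
case wrist []
lid_bar wrist [([0.7588, 0.1576, -0.0008], 0.64)]
```

View pics/w1.png

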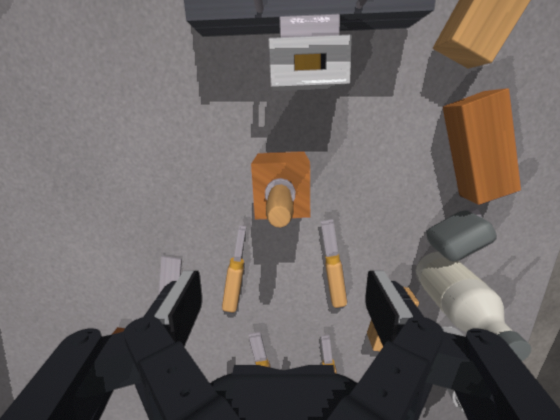

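The rod's handle top is at (279,214), the block top spans roughly (253..310, 153..219), and the slot is at (294..326, 53..70).

```bash
python3 - <<'E'
from h import *
c=cam("wrist"); im=cv2.imread("pics/w1.png")
cv2.imwrite("pics/w1z.png",np.hstack([cv2.resize(im[140:240,235:325],None,fx=4,fy=4,interpolation=cv2.INTER_CUBIC),cv2.resize(im[20:120,255:365],None,fx=4,fy=4,interpolation=cv2.INTER_CUBIC)]))
print("top",unproj(c,[[279,214]],.17),"slot",unproj(c,[[294,53],[326,53],[326,70],[294,70],[310,61.5]],.066).round(4))
print(unproj(c,[[253,153],[308,152],[310,219],[254,219]],.09).round(4))
E
```

```text
top [[ 0.51747427 -0.04781626  0.17      ]] slot [[0.5319 0.0921 0.066 ]
 [0.565  0.0921 0.066 ]
 [0.5658 0.0762 0.066 ]
 [0.5322 0.0762 0.066 ]
 [0.5487 0.0842 0.066 ]]
[[ 0.4888 -0.0068  0.09  ]
 [ 0.5473 -0.0057  0.09  ]
 [ 0.5518 -0.0816  0.09  ]
 [ 0.4875 -0.0817  0.09  ]]
```

View pics/w1z.png

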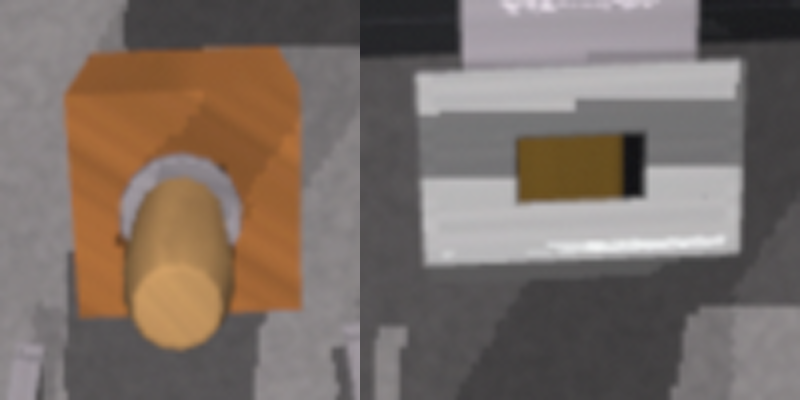

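```bash
python3 - <<'E'
from h import *
c=cam("wrist")
print("top",unproj(c,[[279.6,216.3]],.17))
b=unproj(c,[[251.7,163.7],[310,162.5],[310,217.5],[255,219.3]],.09);print(b.round(4),b.mean(0))
b=unproj(c,[[294.3,54],[326,52.5],[326,69],[294.3,70]],.066);print(b.mean(0))
plan([.5185,-.049,.20],90); plan([.5185,-.049,.118],90)
E
```

```text
top [[ 0.51797861 -0.04988942  0.17      ]]
[[ 0.487  -0.0182  0.09  ]
 [ 0.5498 -0.0168  0.09  ]
 [ 0.5518 -0.0798  0.09  ]
 [ 0.4886 -0.0821  0.09  ]] [ 0.51930525 -0.04922409  0.09      ]
[0.54884716 0.0842788  0.066     ]
shift units [ 0.015 -0.073  1.492] turn units [-0.007 -0.002  0.007]
shift units [ 0.015 -0.071  3.542] turn units [-0.007 -0.002  0.007]
```

Emit:
apply_moves --series '[0.01,-0.07,0.9,0,0,0,1,0,0,0.9,0,0,0,1,0,0,0.9,0,0,0,1,0,0,0.84,0,0,0,1,0,0,0,0,0,0,0,0,0,0,0,0,0,-1,0,0,0,0,0,0,-1,0,0,0,0,0,0,-1,0,0,0,0,0,0,-1,0,0,0,0,0,0,-1]'

```text
time_s: 3.55
position: [0.52, -0.05, 0.121]
ee_rot: [0.002, 0.707, 0.707, 0.001]
force: [-0.3, -0.3, 7.4]
finger_gap: 0.284
```

```bash
python3 - <<'E'
from h import *
snap("wrist","w2");o=manip.get_obs(); print(o["position"],o["finger_gap"]*85)
E
```

```text
[ 0.52004486 -0.04997902  0.12099151] 24.22187967288766
```

View pics/w2.png

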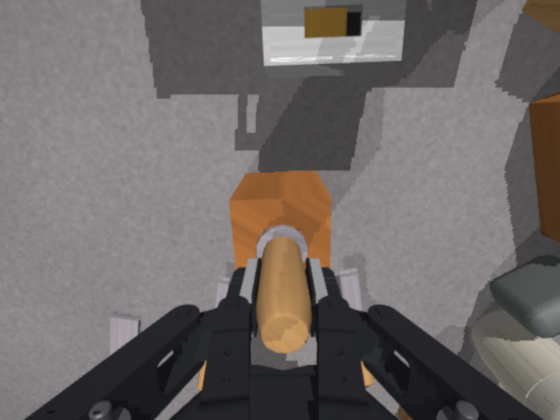

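Gripped: the handle is between the pads, at about (283,300). Lifting now.

Emit:
apply_moves --series '[0,0,-0.5,0,0,0,-1,0,0,-0.8,0,0,0,-1,0,0,-0.8,0,0,0,-1,0,0,-0.7,0,0,0,-1,0,0,0,0,0,0,-1,0.8,0.2,0,0,0,0,-1,0.8,0.2,0,0,0,0,-1,0.8,0.2,0,0,0,0,-1,0.5,0.13,0,0,0,0,-1,0,0,0,0,0,0,-1]'

```text
time_s: 4.6
position: [0.5468, 0.0688, 0.2288]
ee_rot: [-0.001, 0.706, 0.708, -0.0]
force: [-0.3, -0.5, -0.9]
finger_gap: 0.284
```

```bash
python3 - <<'E'
from h import *
snap("wrist","w3");snap("side","s3");o=manip.get_obs(); print(o["position"],o["finger_gap"]*85,o["force"],yaw())
spots(["rod","slot"],"side");spots(["rod","slot"],"scene") if 0 else None
E
```

```text
[0.54652996 0.06645603 0.22906966] 24.2062843731545 [-0.79007545 -0.2039219  -1.09179807] 90.06629728405983
rod side [([0.5466, 0.0677, 0.1114], 0.85), ([0.6051, -0.3931, 0.0045], 0.54)]
slot side [([0.5473, 0.0854, 0.0681], 0.66)]
```

View pics/w3.png

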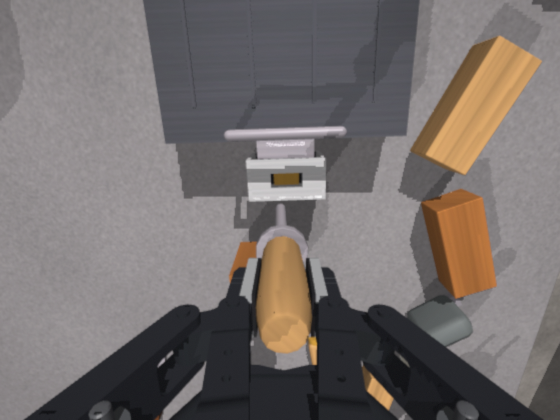

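View pics/s3.png

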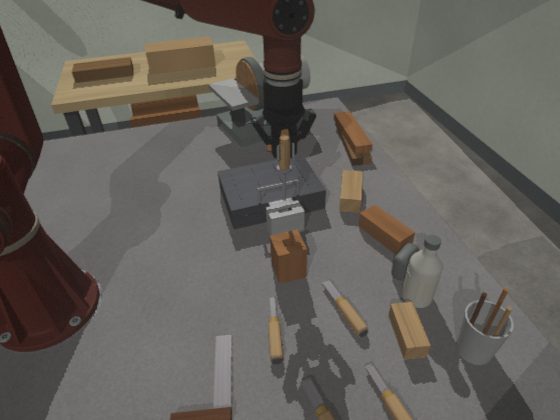

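```bash
python3 - <<'E'
from h import *
c=cam("wrist");im=cv2.imread("pics/w3.png")
cv2.imwrite("pics/w3z.png",cv2.resize(im[110:250,215:355],None,fx=5,fy=5,interpolation=cv2.INTER_CUBIC))
print("tip",unproj(c,[[281,207]],.113),"slot",unproj(c,[[271.5,179.5],[287,179.5],[302,179]],.066))
print("bar",unproj(c,[[228,134],[343,131]],.101),"lidfront",unproj(c,[[166,143],[408,135]],.061), "hole pred", proj(c,[[.5485,.085,.066]]))
E
```

```text
tip [[0.54418014 0.06496004 0.113     ]] slot [[0.53359499 0.08094035 0.066     ]
 [0.55027128 0.08094614 0.066     ]
 [0.56639562 0.0814984  0.066     ]]
bar [[0.49622152 0.1305249  0.101     ]
 [0.60019906 0.13315564 0.101     ]] lidfront [[0.42309639 0.11878475 0.061     ]
 [0.67594447 0.12694858 0.061     ]] hole pred [[285.36289442 175.77830164]]
```

View pics/w3z.png

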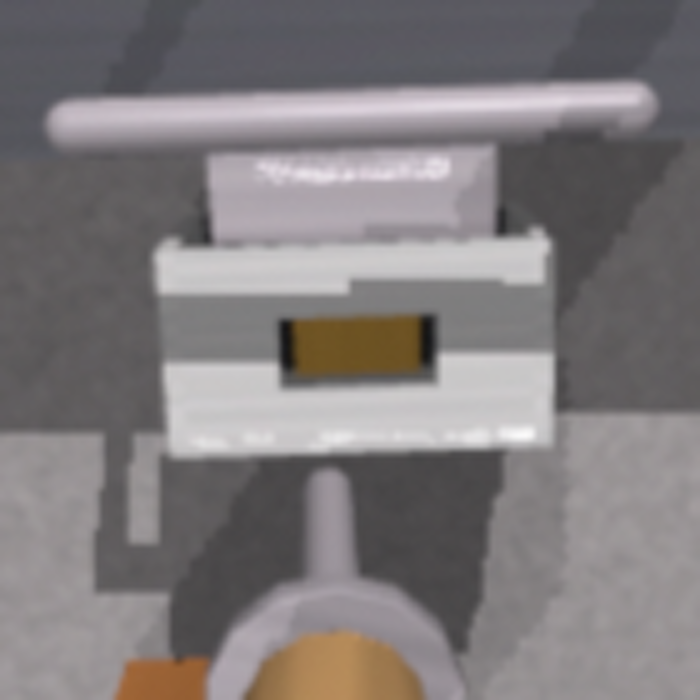

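Emit:
apply_moves --series '[0.4,0.14,0.3,0,0,0,-1,0,0,0.4,0,0,0,-1,0,0,0.3,0,0,0,-1,0,0,0,0,0,0,-1,0,0,0,0,0,0,-1]'

```text
time_s: 5.3
position: [0.5522, 0.0821, 0.1893]
ee_rot: [-0.001, 0.707, 0.707, -0.001]
force: [-0.1, 0.7, -1.4]
finger_gap: 0.286
```

```bash
python3 - <<'E'
from h import *
c,im=snap("wrist","w4");_,i2=snap("side","s4");_,i3=snap("scene","c4");o=manip.get_obs(); print(o["position"],o["finger_gap"]*85,o["force"],yaw())
a=cv2.resize(im[130:270,215:355],None,fx=4,fy=4,interpolation=cv2.INTER_CUBIC)
p=proj(cam("side"),[.55,.083,.08])[0].astype(int);b=cv2.resize(i2[p[1]-35:p[1]+35,p[0]-30:p[0]+30],(240,280),interpolation=cv2.INTER_CUBIC)
p=proj(cam("scene"),[.55,.083,.08])[0].astype(int);d=cv2.resize(i3[p[1]-35:p[1]+35,p[0]-30:p[0]+30],(240,280),interpolation=cv2.INTER_CUBIC)
cv2.imwrite("pics/w4z.png",np.hstack([a,np.vstack([b,d])]))
E
```

```text
[0.55356352 0.0822423  0.19123597] 23.998348632239715 [ 0.73327455 -0.03107321 -0.69340055] 89.98614209562828
```

View pics/w4z.png

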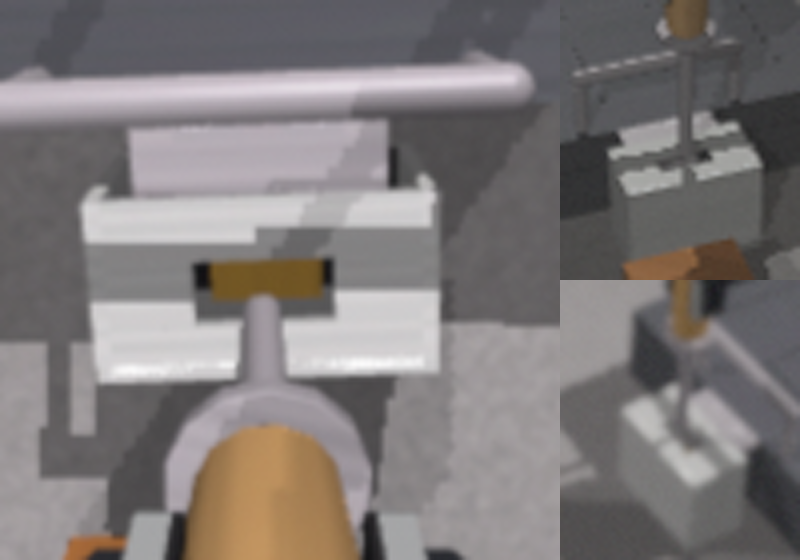

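```bash
python3 - <<'E'
from h import *
c=cam("wrist")
print("tip",unproj(c,[[280.8,205.7]],.0745),"slot",unproj(c,[[280.8,202.2]],.066), unproj(c,[[280.8,195]],.066),unproj(c,[[280.8,209.5]],.066))
E
```

```text
tip [[0.55114555 0.08288005 0.0745    ]] slot [[0.55109447 0.0837441  0.066     ]] [[0.55111055 0.09094493 0.066     ]] [[0.55107788 0.076318   0.066     ]]
```

The tip is within 1 mm of the slot's centre, so I'm pressing straight down.

Emit:
apply_moves --series '[0.02,0,0.3,0,0,0,-1,0,0,0.3,0,0,0,-1,0,0,0.3,0,0,0,-1,0,0,0.2,0,0,0,-1,0,0,0.15,0,0,0,-1,0,0,0.12,0,0,0,-1,0,0,0,0,0,0,-1,0,0,0,0,0,0,-1]'

```text
time_s: 6.25
position: [0.553, 0.083, 0.136]
ee_rot: [0.0, 0.707, 0.707, -0.0]
force: [-1.9, -1.2, 2.2]
finger_gap: 0.279
```

```bash
python3 - <<'E'
from h import *
c,im=snap("wrist","w5");_,i2=snap("side","s5");o=manip.get_obs(); print(o["position"],o["finger_gap"]*85,o["force"],yaw())
cv2.imwrite("pics/w5z.png",np.hstack([cv2.resize(im,(480,360)),cv2.resize(i2[140:260,200:340],(320,360))]))
spots(["lid_bar"],"side");
E
```

```text
[0.55325986 0.08307857 0.13630902] 24.17395853061707 [-0.64443571 -1.29621503  1.68152776] 90.00371126886955
lid_bar side [([0.5504, 0.145, 0.1178], 0.83)]
```

View pics/w5z.png

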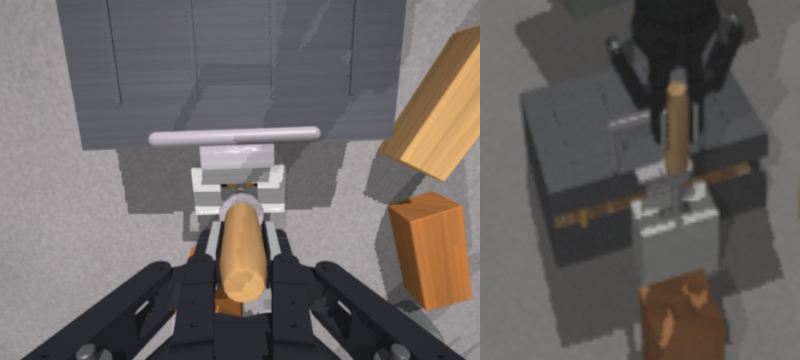

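The lid has sprung up: the bar is at about z = 0.118 and a gap shows along the lid. Taking the rod back to its block.

Emit:
apply_moves --series '[0,0,-0.6,0,0,0,-1,0,0,-0.8,0,0,0,-1,0,0,-0.8,0,0,0,-1,0,0,-0.3,0,0,0,-1,-0.83,-0.21,0,0,0,0,-1,-0.83,-0.21,0,0,0,0,-1,-0.83,-0.21,0,0,0,0,-1,-0.83,-0.2,0,0,0,0,-1,0,0,0,0,0,0,-1,0,0,0,0,0,0,-1]'

```text
time_s: 7.4
position: [0.5196, -0.0498, 0.2349]
ee_rot: [-0.0, 0.708, 0.706, 0.0]
force: [-1.0, 0.1, -1.1]
finger_gap: 0.284
```

```bash
python3 - <<'E'
from h import *
c,im=snap("wrist","w6");_,i2=snap("side","s6");o=manip.get_obs(); print(o["position"],o["force"],yaw())
plan([.520,-.05,.205],90)
p=proj(c,[o["position"]-[0.002,0.0,.116],[.5193,-.0492,.09],[.5193-.0105,-.0492+.0105,.09],[.5193+.0105,-.0492-.0105,.09]]);print(p)
a=cv2.resize(im[150:270,215:355],None,fx=4,fy=4,interpolation=cv2.INTER_CUBIC)
p=proj(cam("side"),[.52,-.05,.1])[0].astype(int);b=cv2.resize(i2[p[1]-60:p[1]+60,p[0]-30:p[0]+30],(240,480),interpolation=cv2.INTER_CUBIC)
cv2.imwrite("pics/w6z.png",np.hstack([a,b]))
E
```

```text
[ 0.51984355 -0.04875486  0.23513574] [ 0.52508962  1.01694203 -1.22576337] 90.02065395585858
shift units [-0.032  0.004  0.753] turn units [-0.002 -0.01   0.003]
[[281.66762015 205.79912983]
 [283.21904792 197.73925983]
 [272.91140761 187.83549012]
 [293.29472141 207.42015156]]
```

View pics/w6z.png

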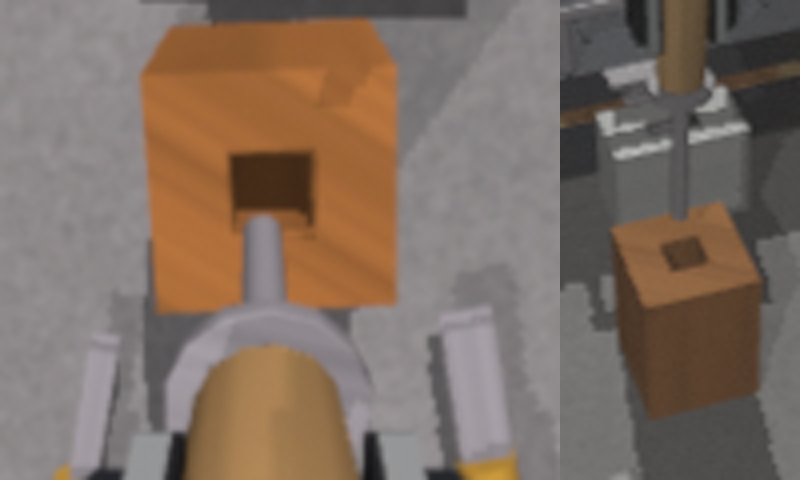

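Emit:
apply_moves --series '[-0.02,0.03,0.5,0,0,0,-1,0,0,0.6,0,0,0,-1,0,0,0.6,0,0,0,-1,0,0,0.6,0,0,0,-1,0,0,0.35,0,0,0,-1,0,0,0.18,0,0,0,-1,0,0,0,0,0,0,-1,0,0,0,0,0,0,0,0,0,0,0,0,0,0.2,0,0,0,0,0,0,0.2]'

```text
time_s: 8.5
position: [0.5219, -0.0505, 0.1235]
ee_rot: [0.001, 0.707, 0.707, 0.001]
force: [0.7, -0.4, -0.7]
finger_gap: 0.598
```

```bash
python3 - <<'E'
from h import *
c,im=snap("wrist","w7");_,i2=snap("side","s7");o=manip.get_obs(); print(o["position"],o["force"],o["finger_gap"])
a=cv2.resize(im,(560,420))
p=proj(cam("side"),[.52,-.05,.1])[0].astype(int);b=cv2.resize(i2[p[1]-60:p[1]+60,p[0]-30:p[0]+30],(210,420),interpolation=cv2.INTER_CUBIC)
cv2.imwrite("pics/w7z.png",np.hstack([a,b]))
spots(["rod","lid_bar"],"side")
E
```

```text
[ 0.5215243  -0.05050376  0.12313777] [-0.21220038 -0.39678156  0.33373235] 0.5983207065073687
rod side [([0.7545, 0.1567, -0.0007], 0.73), ([0.606, -0.3904, 0.0025], 0.36)]
lid_bar side [([0.5479, 0.1444, 0.1193], 0.94)]
```

View pics/w7z.png

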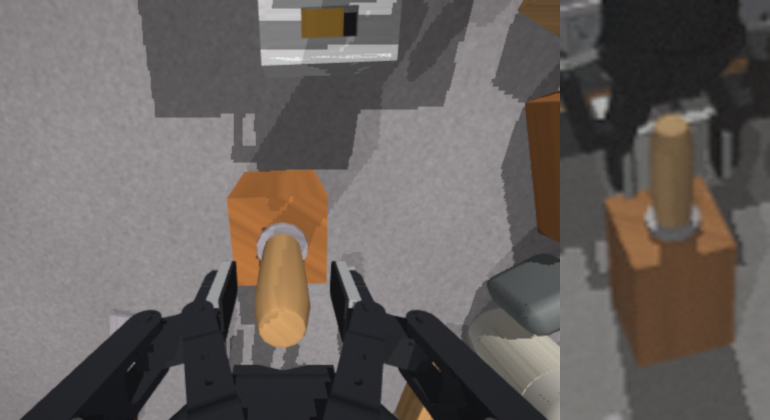

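The rod is back down with its collar on the block. I'm lifting off, turning the jaws 90° and moving over the bar.

Emit:
apply_moves --series '[0,0,-0.7,0,0,0,0.2,0,0,-0.9,0,0,0,0.2,0,0,-0.9,0,0,0,0.2,0,0,-0.4,0,0,-1,0.2,0,0,0,0,0,-1,0.2,0,0,0,0,0,-1,0.2,0,0,0,0,0,-1,0.2,0,0,0,0,0,-1,0.2,0,0,0,0,0,-1,0.2,0,0,0,0,0,-1,0.2]'

```text
time_s: 9.7
position: [0.5209, -0.0504, 0.2385]
ee_rot: [0.0, 0.405, 0.914, -0.0]
force: [0.6, 0.4, 0.2]
finger_gap: 0.602
```

Emit:
apply_moves --series '[0,0,0,0,0,-1,0.2,0,0,0,0,0,-1,0.2,0,0,0,0,0,-1,0.2,0,0,0,0,0,-1,0.2,0,0,0,0,0,-1,0.2,0,0,0,0,0,-1,0.2,0,0,0,0,0,-1,0.2,0,0,0,0,0,-1,0.2,0,0,0,0,0,-0.28,0.2,0,0,0,0,0,0,0]'

```text
time_s: 10.7
position: [0.521, -0.0504, 0.2385]
ee_rot: [0.0, -0.014, 1.0, 0.0]
force: [-0.6, 0.8, -0.9]
finger_gap: 0.501
```

```bash
python3 - <<'E'
from h import *
o=manip.get_obs(); print(o["position"],o["joints"],yaw()); plan([.549,.1405,.20],181.7)
E
```

```text
[ 0.52095151 -0.05041275  0.23849551] [-2.30625364e-01 -7.13599327e-03  1.84402312e+00  1.50059442e-05
  1.30470890e+00 -1.82940538e+00] -178.396878788804
shift units [-0.834  4.751  0.962] turn units [ 0.     0.    -0.016]
```

Emit:
apply_moves --series '[-0.17,0.95,0,0,0,0,0,-0.17,0.95,0,0,0,0,0,-0.17,0.95,0,0,0,0,0,-0.17,0.95,0,0,0,0,0,-0.16,0.95,0.3,0,0,0,0,0,0,0.66,0,0,0,0,0,0,0,0,0,0,0,0,0,0,0,0,0,0]'

```text
time_s: 11.5
position: [0.5483, 0.1403, 0.1994]
ee_rot: [-0.001, -0.014, 1.0, -0.0]
force: [-0.4, 0.5, 0.6]
finger_gap: 0.498
```

```bash
python3 - <<'E'
from h import *
c,im=snap("wrist","w8");_,i2=snap("side","s8");o=manip.get_obs(); print(o["position"],o["force"],o["finger_gap"])
spots(["lid_bar","lid_hinge","slot"],"wrist");spots(["lid_bar"],"side");
cv2.imwrite("pics/w8z.png",np.hstack([cv2.resize(im,(480,360)),cv2.resize(i2[90:270,180:340],(320,360))]))
E
```

```text
[0.54977907 0.13988149 0.20132972] [ 0.67834172  0.24694821 -0.29267955] 0.4994243369206736
lid_bar wrist [([0.5487, 0.1459, 0.1175], 0.94)]
lid_hinge wrist [([0.5405, 0.3092, 0.0394], 0.7)]
slot wrist [([0.548, 0.0849, 0.0654], 0.85)]
lid_bar side [([0.5456, 0.1434, 0.1205], 0.79)]
```

View pics/w8z.png

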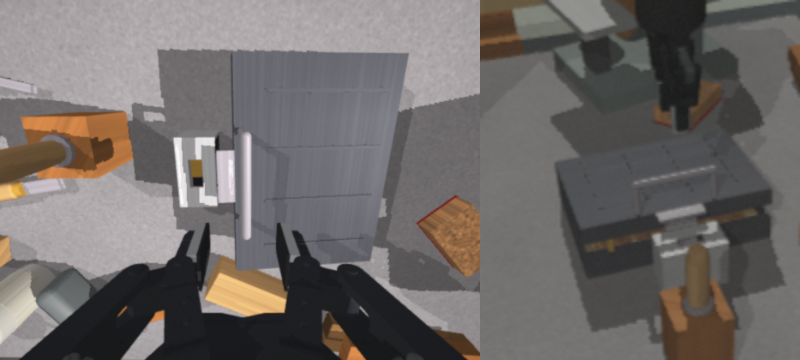

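Emit:
apply_moves --series '[0,0.09,0.5,0,0,0,0,0,0,0.7,0,0,0,0,0,0,0.7,0,0,0,0,0,0,0.55,0,0,0,0,0,0,0,0,0,0,-0.5,0,0,0,0,0,0,-1,0,0,0,0,0,0,-1,0,0,0,0,0,0,-1,0,0,0,0,0,0,-1]'

```text
time_s: 12.7
position: [0.5496, 0.1433, 0.1035]
ee_rot: [0.001, -0.015, 1.0, -0.001]
force: [-1.7, -5.5, 3.2]
finger_gap: 0.094
```

```bash
python3 - <<'E'
from h import *
c,im=snap("wrist","w9");_,i2=snap("side","s9");o=manip.get_obs(); print(o["position"],o["force"],o["finger_gap"]*85)
cv2.imwrite("pics/w9z.png",np.hstack([cv2.resize(im,(480,360)),cv2.resize(i2[90:270,180:340],(320,360))]))
E
```

```text
[0.54965715 0.1432949  0.10352382] [-2.14131675 -4.61872167  3.06259707] 7.975447631921657
```

View pics/w9z.png

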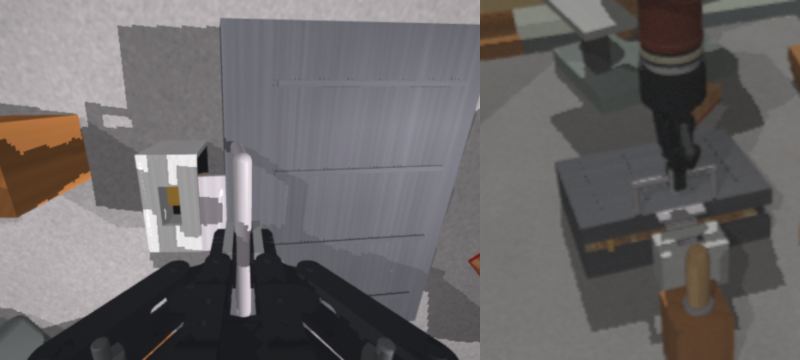

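```bash
python3 - <<'E'
import numpy as np
th=np.linspace(.1,1.72,13); a=np.radians(159.6)-th; r=.1835
p=np.c_[r*np.cos(a),r*np.sin(a)]; d=np.diff(p,axis=0)/.04
for t,x in zip(th[1:],d): print(round(t,2),x.round(2)*[1,-1])
E
```

```text
0.24 [ 0.31 -0.54]
0.37 [ 0.38 -0.49]
0.5 [ 0.44 -0.43]
0.64 [ 0.5  -0.37]
0.77 [ 0.54 -0.3 ]
0.91 [ 0.58 -0.23]
1.04 [ 0.6  -0.15]
1.18 [ 0.62 -0.06]
1.32 [0.62 0.02]
1.45 [0.61 0.1 ]
1.58 [0.59 0.18]
1.72 [0.56 0.26]
```

Emit:
apply_moves --series '[0,0.31,-0.54,0,0,0,-1,0,0.38,-0.49,0,0,0,-1,0,0.44,-0.43,0,0,0,-1,0,0,0,0,0,0,-1]'

```text
time_s: 13.2
position: [0.548, 0.1901, 0.1644]
ee_rot: [0.001, -0.016, 1.0, -0.0]
force: [-5.4, -5.2, 6.9]
finger_gap: 0.088
```

```bash
python3 - <<'E'
from h import *
c,im=snap("wrist","w10");_,i2=snap("side","s10");o=manip.get_obs(); print(o["position"],o["force"],o["ft_torque"],o["finger_gap"]*85)
cv2.imwrite("pics/w10z.png",np.hstack([cv2.resize(im,(480,360)),cv2.resize(i2[90:270,180:340],(320,360))]))
E
```

```text
[0.54805058 0.18914169 0.16353875] [-4.44238545 -5.20267434  8.10148522] [-0.88011221  0.74374433 -0.00337556] 7.86191247181688
```

View pics/w10z.png

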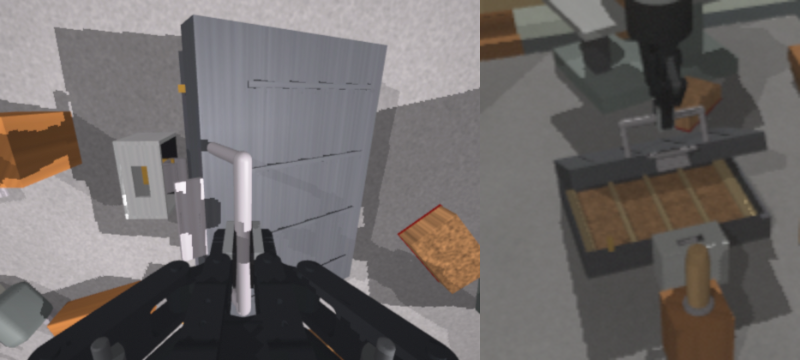

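Emit:
apply_moves --series '[0,0.5,-0.37,0,0,0,-1,0,0.54,-0.3,0,0,0,-1,0,0.58,-0.23,0,0,0,-1,0,0.6,-0.15,0,0,0,-1,0,0.62,-0.06,0,0,0,-1,0,0,0,0,0,0,-1]'

```text
time_s: 13.9
position: [0.544, 0.3063, 0.2083]
ee_rot: [0.001, -0.016, 1.0, 0.002]
force: [-5.7, 0.5, 9.0]
finger_gap: 0.089
```

```bash
python3 - <<'E'
from h import *
_,i2=snap("side","s11");o=manip.get_obs(); print(o["position"],o["force"],o["ft_torque"],o["finger_gap"]*85)
cv2.imwrite("pics/s11z.png",cv2.resize(i2[30:270,140:380],None,fx=2,fy=2))
E
```

```text
[0.54405162 0.30563802 0.20830498] [-6.1778247  -0.63009797  9.75165272] [-0.28372997  0.81964997  0.17746252] 7.077914183295287
```

View pics/s11z.png

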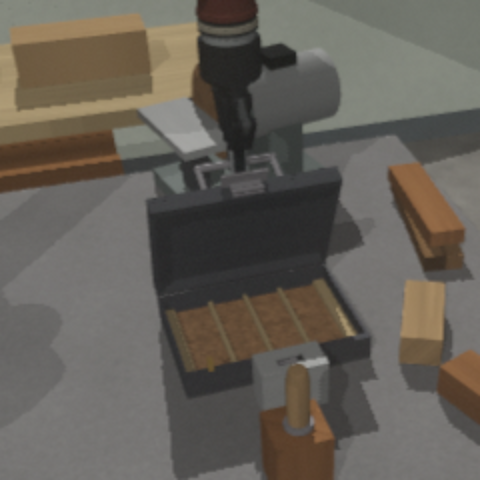

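Emit:
apply_moves --series '[0,0.62,0.02,0,0,0,-1,0,0.61,0.06,0,0,0,-1,0,0.59,0.15,0,0,0,-1,0,0.56,0.23,0,0,0,-1,0,0,0,0,0,0,-1,0,0,0,0,0,0,-1]'

```text
time_s: 14.55
position: [0.5404, 0.3982, 0.1856]
ee_rot: [-0.001, -0.015, 1.0, 0.0]
force: [-2.3, -0.5, -3.6]
finger_gap: 0.088
```

```bash
python3 - <<'E'
from h import *
_,i2=snap("side","s12");o=manip.get_obs(); print(o["position"],o["force"],o["ft_torque"],o["finger_gap"]*85)
cv2.imwrite("pics/s12z.png",cv2.resize(i2[30:270,140:380],None,fx=2,fy=2))
spots(["lid_bar"],"side")
E
```

```text
[0.54041819 0.39775064 0.18590353] [-3.43153261 -0.26216888 -2.67967537] [-0.19790506  0.41072872  0.06430936] 7.304088539574079
lid_bar side [([0.5366, 0.399, 0.1966], 0.89)]
```

View pics/s12z.png

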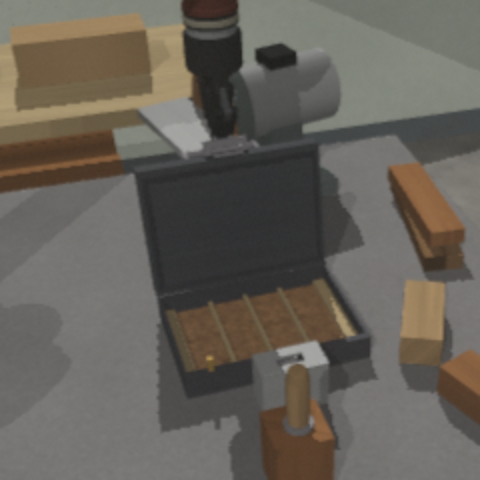

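```bash
cat >> h.py <<'E'
def traj(pos,yw,N,p0=None,y0=None,g=0.0):
    o=manip.get_obs(); p0=o["position"] if p0 is None else np.array(p0); y0=yaw(o) if y0 is None else y0
    dy=(yw-y0+180)%360-180; out=[]; p=np.array(p0,float); y=y0; N=max(N,int(np.ceil(abs(dy)/6)))
    for k in range(1,N+1):
        a=np.radians(y); M=np.array([[np.cos(a),np.sin(a),0],[np.sin(a),-np.cos(a),0],[0,0,-1]])
        t=p0+(np.array(pos)-p0)*k/N; s=np.round(M.T@(t-p)/.04,2); p=p+M@s*.04
        yt=y0+dy*k/N; u=round(-(yt-y)/6,2); y=y-u*6
        out.append(list(map(float,s))+[0,0,u,g])
    for i in range(0,N,10): print(", ".join(f"{v:g}" for r in out[i:i+10] for v in r)); print()
E
python3 - <<'E'
from h import *
o=manip.get_obs();p=o["position"]+[0,0,.09]
traj([.53,-.22,.30],90,15,p0=p,g=0)
E
```

```text
0.04, -0.96, -0.04, 0, 0, 0.95, 0, -0.05, -0.97, -0.03, 0, 0, 0.96, 0, -0.15, -0.95, -0.04, 0, 0, 0.95, 0, -0.24, -0.94, -0.04, 0, 0, 0.96, 0, -0.33, -0.9, -0.04, 0, 0, 0.95, 0, -0.43, -0.87, -0.03, 0, 0, 0.96, 0, -0.5, -0.82, -0.04, 0, 0, 0.95, 0, -0.59, -0.77, -0.04, 0, 0, 0.96, 0, -0.66, -0.7, -0.04, 0, 0, 0.95, 0, -0.73, -0.63, -0.03, 0, 0, 0.96, 0

-0.78, -0.56, -0.04, 0, 0, 0.95, 0, -0.84, -0.48, -0.04, 0, 0, 0.96, 0, -0.89, -0.39, -0.04, 0, 0, 0.95, 0, -0.91, -0.3, -0.03, 0, 0, 0.96, 0, -0.94, -0.21, -0.04, 0, 0, 0.95, 0, -0.96, -0.11, -0.04, 0, 0, 0.96, 0
```

Emit:
apply_moves --series '[0,0,0,0,0,0,-0.4,0,0,0,0,0,0,-0.4,0,0,0,0,0,0,-0.4,0,0,-0.5,0,0,0,-0.4,0,0,-0.85,0,0,0,-0.4,0,0,-0.9,0,0,0,0]'

```text
time_s: 15.25
position: [0.5415, 0.3975, 0.277]
ee_rot: [-0.0, -0.014, 1.0, -0.0]
force: [0.7, 1.4, -0.4]
finger_gap: 0.455
```

Emit:
apply_moves --series '[0.04,-0.96,-0.04,0,0,0.95,0,-0.05,-0.97,-0.03,0,0,0.96,0,-0.15,-0.95,-0.04,0,0,0.95,0,-0.24,-0.94,-0.04,0,0,0.96,0,-0.33,-0.9,-0.04,0,0,0.95,0,-0.43,-0.87,-0.03,0,0,0.96,0,-0.5,-0.82,-0.04,0,0,0.95,0,-0.59,-0.77,-0.04,0,0,0.96,0,-0.66,-0.7,-0.04,0,0,0.95,0,-0.73,-0.63,-0.03,0,0,0.96,0]'

```text
time_s: 16.25
position: [0.5356, 0.0102, 0.2927]
ee_rot: [0.001, 0.469, 0.883, 0.001]
force: [0.7, -0.0, 0.6]
finger_gap: 0.499
```

Emit:
apply_moves --series '[-0.78,-0.56,-0.04,0,0,0.95,0,-0.84,-0.48,-0.04,0,0,0.96,0,-0.89,-0.39,-0.04,0,0,0.95,0,-0.91,-0.3,-0.03,0,0,0.96,0,-0.94,-0.21,-0.04,0,0,0.95,0,-0.96,-0.11,-0.04,0,0,0.96,0,0,0,0,0,0,0,0,0,0,0,0,0,0,0]'

```text
time_s: 17.05
position: [0.5313, -0.2204, 0.3012]
ee_rot: [0.001, 0.708, 0.707, 0.0]
force: [0.2, 0.6, -0.0]
finger_gap: 0.497
```

```bash
python3 - <<'E'
from h import *
c,im=snap("wrist","w13"); o=manip.get_obs(); print(o["position"],yaw(),o["finger_gap"])
_,i2=snap("side","s13"); spots(["chisel0"],"wrist"); 
rs=manip.regions_of("chisel0","wrist")
ov=im.copy()
for r in rs:
    m=r["region"]; ys,xs=np.nonzero(m)
    pts=unproj(c,np.c_[xs,ys],.012)[:,:2]; mu=pts.mean(0); w,v=np.linalg.eigh(np.cov((pts-mu).T)); d=v[:,1]; d=d*np.sign(d[1])
    s=(pts-mu)@d; print(round(r["confidence"],2),m.sum(),mu.round(4),"ang",np.degrees(np.arctan2(d[1],d[0])).round(1),"ends",(mu+d*s.min()).round(3),(mu+d*s.max()).round(3))
    ov[m]=ov[m]//2+np.array([0,120,0],np.uint8)
cv2.imwrite("pics/w13o.png",ov)
E
```

```text
[ 0.53125404 -0.21938332  0.30099265] 89.99447263928879 0.4997267688334984
chisel0 wrist [([0.4835, -0.387, 0.0001], 0.92), ([0.4487, -0.1882, -0.0061], 0.7), ([0.5989, -0.3914, 0.0024], 0.7), ([0.5974, -0.184, -0.0033], 0.67)]
0.76 1116 [ 0.4854 -0.3888] ang 99.6 ends [ 0.499 -0.467] [ 0.473 -0.314]
0.72 379 [ 0.5942 -0.3635] ang 91.4 ends [ 0.596 -0.452] [ 0.593 -0.319]
0.62 1476 [ 0.598  -0.1892] ang 101.0 ends [ 0.612 -0.261] [ 0.583 -0.115]
0.58 2913 [ 0.3193 -0.2763] ang 62.0 ends [ 0.277 -0.357] [ 0.369 -0.183]
0.56 1224 [ 0.4454 -0.2067] ang 78.6 ends [ 0.433 -0.27 ] [ 0.462 -0.122]
```

View pics/w13o.png

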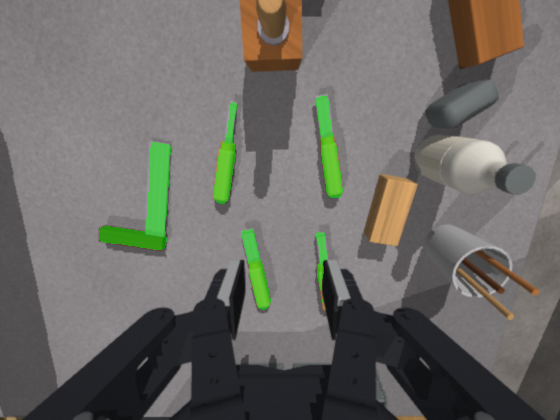

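All four chisels are found, with their blades toward +y. The try square at left is a false chisel hit. Taking the near-left one (A) first.

```bash
python3 - <<'E'
from h import *
traj([.443,-.222,.09],79,6,g=.15)
E
```

```text
-0.02, -0.37, 0.88, 0, 0, 0.31, 0.15, -0.02, -0.37, 0.88, 0, 0, 0.31, 0.15, -0.04, -0.36, 0.87, 0, 0, 0.31, 0.15, -0.05, -0.37, 0.88, 0, 0, 0.3, 0.15, -0.06, -0.36, 0.88, 0, 0, 0.31, 0.15, -0.08, -0.36, 0.88, 0, 0, 0.31, 0.15
```

Emit:
apply_moves --series '[-0.02,-0.37,0.88,0,0,0.31,0.15,-0.02,-0.37,0.88,0,0,0.31,0.15,-0.04,-0.36,0.87,0,0,0.31,0.15,-0.05,-0.37,0.88,0,0,0.3,0.15,-0.06,-0.36,0.88,0,0,0.31,0.15,-0.08,-0.36,0.88,0,0,0.31,0.15,0,0,0,0,0,0,0.15,0,0,0,0,0,0,0.15]'

```text
time_s: 18.05
position: [0.4432, -0.2223, 0.09]
ee_rot: [-0.0, 0.772, 0.636, 0.0]
force: [0.9, -0.5, 0.5]
finger_gap: 0.579
```

```bash
cat >> h.py <<'E'
def chis(cname,near=None,save=None):
    o=manip.get_obs(); im=manip.grab_frame(cname); c=cam(cname,o); ov=im.copy()
    for r in manip.regions_of("chisel0",cname):
        m=r["region"]; ys,xs=np.nonzero(m); pts=unproj(c,np.c_[xs,ys],.015)[:,:2]; mu=pts.mean(0)
        if near is not None and np.linalg.norm(mu-near)>.09: continue
        w,v=np.linalg.eigh(np.cov((pts-mu).T)); d=v[:,1]; d=d*np.sign(d[1]); s=(pts-mu)@d; 
        print(cname,round(r["confidence"],2),m.sum(),mu.round(4),"ang",np.degrees(np.arctan2(d[1],d[0])).round(1),"ends",(mu+d*s.min()).round(3),(mu+d*s.max()).round(3))
        ov[m]=ov[m]//2+np.array([0,120,0],np.uint8)
    if save: cv2.imwrite(f"pics/{save}.png",ov)
    return c,im
E
python3 - <<'E'
from h import *
o=manip.get_obs(); print(o["position"],yaw(),o["finger_gap"])
chis("wrist",save="w14"); chis("side",near=[.445,-.2])
E
```

```text
[ 0.44318885 -0.22233397  0.08995155] 78.98905815835741 0.5786765391842452
wrist 0.92 1406 [ 0.5967 -0.3592] ang 104.2 ends [ 0.611 -0.415] [ 0.586 -0.316]
wrist 0.82 276 [ 0.4714 -0.3398] ang 107.8 ends [ 0.504 -0.44 ] [ 0.463 -0.312]
wrist 0.78 4336 [ 0.4461 -0.2018] ang 79.0 ends [ 0.433 -0.27 ] [ 0.462 -0.122]
wrist 0.64 7520 [ 0.5964 -0.1864] ang 101.5 ends [ 0.612 -0.262] [ 0.582 -0.114]
side 0.76 630 [ 0.4435 -0.2149] ang 78.8 ends [ 0.433 -0.269] [ 0.461 -0.127]
```

View pics/w14.png

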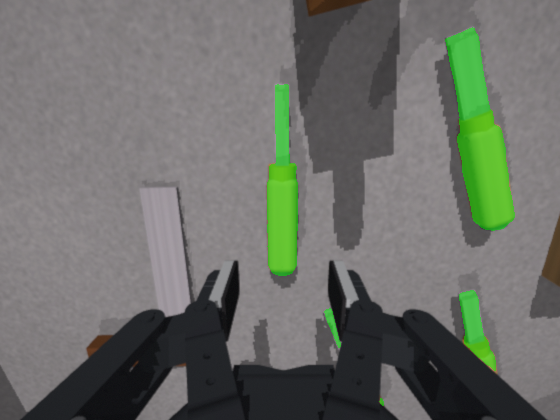

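Emit:
apply_moves --series '[0,0,0.6,0,0,0,0.15,0,0,0.6,0,0,0,0.15,0,0,0.5,0,0,0,0.15,0,0,0.33,0,0,0,0.15,0,0,0,0,0,0,0.15,0,0,0,0,0,0,-1,0,0,0,0,0,0,-1,0,0,0,0,0,0,-1,0,0,0,0,0,0,-1]'

```text
time_s: 19.15
position: [0.4444, -0.2241, 0.0101]
ee_rot: [0.002, 0.772, 0.635, 0.001]
force: [0.3, 0.3, 5.3]
finger_gap: 0.262
```

```bash
python3 - <<'E'
from h import *
o=manip.get_obs(); print(o["position"],yaw(),o["finger_gap"]*85,o["force"])
snap("wrist","w15");_,i=snap("side","s15");cv2.imwrite("pics/s15z.png",cv2.resize(i[250:400,180:380],None,fx=3,fy=3))
E
```

```text
[ 0.44435374 -0.22408249  0.01013686] 78.8991209694453 22.24905284900259 [0.26762334 0.33952095 5.27421885]
```

View pics/s15z.png

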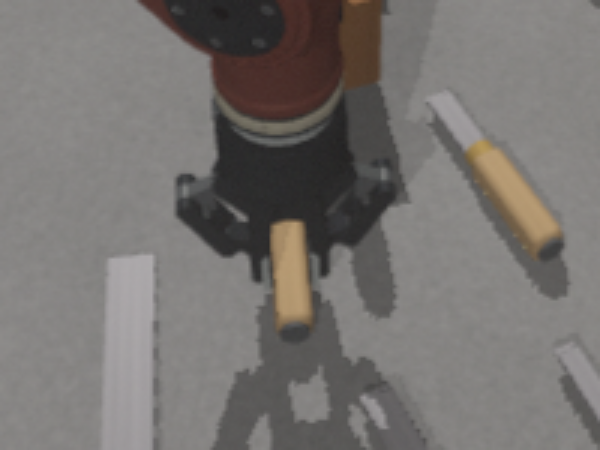

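```bash
python3 - <<'E'
from h import *
o=manip.get_obs();p=o["position"]+[0,0,.232]
traj([.468,.188,.20],92,11,p0=p,g=-1)
E
```

```text
0.93, -0.13, 0.1, 0, 0, -0.2, -1, 0.93, -0.11, 0.09, 0, 0, -0.2, -1, 0.93, -0.08, 0.1, 0, 0, -0.2, -1, 0.94, -0.07, 0.09, 0, 0, -0.19, -1, 0.94, -0.05, 0.1, 0, 0, -0.2, -1, 0.93, -0.03, 0.09, 0, 0, -0.2, -1, 0.94, -0.01, 0.1, 0, 0, -0.2, -1, 0.94, 0, 0.1, 0, 0, -0.2, -1, 0.94, 0.03, 0.09, 0, 0, -0.2, -1, 0.94, 0.05, 0.1, 0, 0, -0.19, -1

0.93, 0.07, 0.09, 0, 0, -0.2, -1
```

Emit:
apply_moves --series '[0,0,-0.4,0,0,0,-1,0,0,-0.9,0,0,0,-1,0,0,-0.9,0,0,0,-1,0,0,-0.9,0,0,0,-1,0,0,-0.9,0,0,0,-1,0,0,-0.9,0,0,0,-1,0,0,-0.9,0,0,0,-1,0,0,0,0,0,0,-1]'

```text
time_s: 20.05
position: [0.4458, -0.2251, 0.2468]
ee_rot: [0.006, 0.772, 0.635, 0.002]
force: [0.3, -0.1, -1.3]
finger_gap: 0.264
```

Emit:
apply_moves --series '[0.93,-0.13,0.1,0,0,-0.2,-1,0.93,-0.11,0.09,0,0,-0.2,-1,0.93,-0.08,0.1,0,0,-0.2,-1,0.94,-0.07,0.09,0,0,-0.19,-1,0.94,-0.05,0.1,0,0,-0.2,-1,0.93,-0.03,0.09,0,0,-0.2,-1,0.94,-0.01,0.1,0,0,-0.2,-1,0.94,0,0.1,0,0,-0.2,-1,0.94,0.03,0.09,0,0,-0.2,-1,0.94,0.05,0.1,0,0,-0.19,-1]'

```text
time_s: 21.05
position: [0.463, 0.153, 0.2003]
ee_rot: [-0.001, 0.702, 0.712, -0.001]
force: [-0.4, -0.7, -1.5]
finger_gap: 0.264
```

Emit:
apply_moves --series '[0.93,0.07,0.09,0,0,-0.2,-1,0,0,0,0,0,0,-1,0,0,0,0,0,0,-1]'

```text
time_s: 21.35
position: [0.4653, 0.1891, 0.1968]
ee_rot: [-0.001, 0.694, 0.72, -0.002]
force: [-1.0, -0.3, -1.4]
finger_gap: 0.264
```

```bash
python3 - <<'E'
from h import *
o=manip.get_obs(); print(o["position"],yaw(),o["finger_gap"]*85,o["force"])
snap("wrist","w16");spots(["bays","case","chisel0","lid_hinge","slot"],"wrist");snap("scene","c16");spots(["bays","case"],"scene")
E
```

```text
[0.46529944 0.18911109 0.1968298 ] 92.0990615313878 22.4323908325125 [-1.02169724 -0.31430233 -1.42521414]
bays wrist [([0.5424, 0.222, 0.0072], 0.94), ([0.5186, -0.0499, -0.0015], 0.56)]
case wrist [([0.5475, 0.2203, 0.0015], 0.78)]
chisel0 wrist [([0.4621, 0.2258, 0.1832], 0.68)]
lid_hinge wrist [([0.5379, 0.3082, 0.0436], 0.77)]
slot wrist [([0.5482, 0.0838, 0.0698], 0.62)]
bays scene [([0.5449, 0.2184, 0.0073], 0.69)]
case scene [([0.5437, 0.218, -0.0033], 0.82), ([0.463, 0.2182, 0.1901], 0.71)]
```

View pics/w16.png

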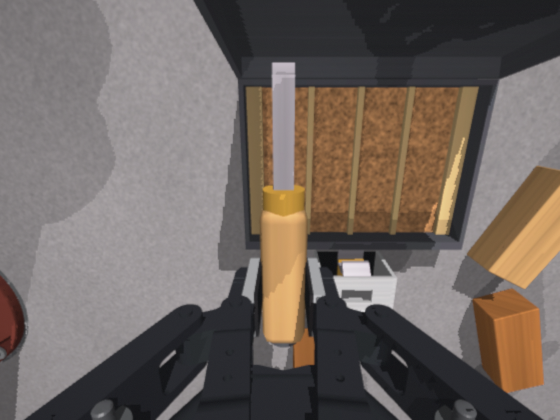

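```bash
python3 - <<'E'
from h import *
c=cam("wrist"); im=cv2.imread("pics/w16.png")
cv2.imwrite("pics/w16z.png",cv2.resize(im[50:270,225:505],None,fx=2.8,fy=2.8,interpolation=cv2.INTER_CUBIC))
for n,p in dict(r1=[[310,90],[309,230]],r0=[[361,90],[352,230]],r2=[[410,90],[395,230]]).items(): print(n,unproj(c,p,.014)[:,:2].round(4).tolist())
print("front inner top edge",unproj(c,[[258,236],[455,236]],.036).round(4))
E
```

```text
r1 [[0.4909, 0.295], [0.4998, 0.1376]]
r0 [[0.5441, 0.2968], [0.5522, 0.1393]]
r2 [[0.5952, 0.2985], [0.6047, 0.1411]]
front inner top edge [[0.4394 0.1371 0.036 ]
 [0.6652 0.1448 0.036 ]]
```

View pics/w16z.png

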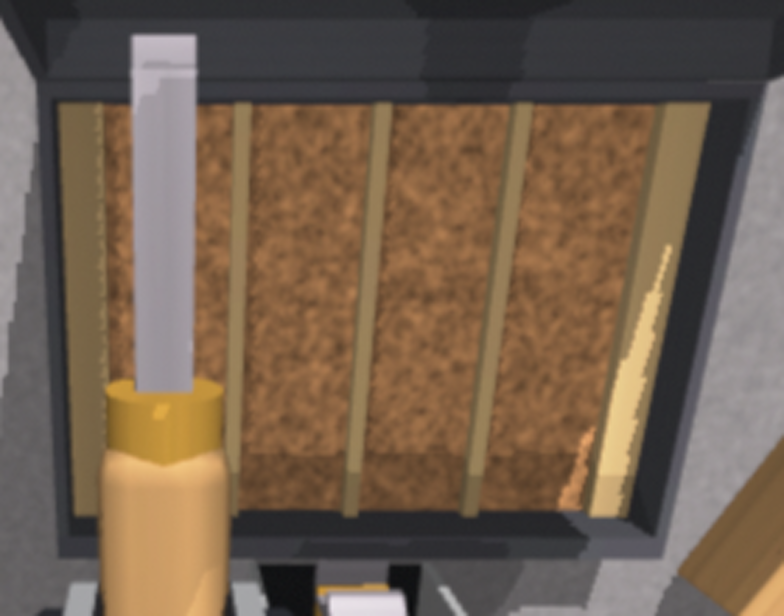

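```bash
python3 - <<'E'
from h import *
c=cam("wrist")
M=[]
for n,p in dict(r1=[[311.8,87],[308.2,233.5]],r0=[[361.8,87],[350.4,233.5]],r2=[[411,87],[392.9,233.5]]).items():
    w=unproj(c,p,.014)[:,:2]; d=w[0]-w[1]; print(n,w.round(4).tolist(),np.linalg.norm(d).round(4),np.degrees(np.arctan2(d[1],d[0])).round(2)); M.append(w.mean(0))
print(np.mean(M,0))
E
```

```text
r1 [[0.4926, 0.2979], [0.4991, 0.1329]] 0.1651 92.26
r0 [[0.5445, 0.2997], [0.5508, 0.1347]] 0.1651 92.16
r2 [[0.5957, 0.3014], [0.6029, 0.1364]] 0.1652 92.48
[0.54758818 0.21716446]
```

```bash
python3 - <<'E'
from h import *
c=cam("wrist"); o=manip.get_obs(); print(o["position"])
t=unproj(c,[[283.5,63.5]],.199); print(t, t-o["position"], "handle end", unproj(c,[[283,340]],.21))
plan([.4708,.186,.10],92.3)
E
```

```text
[0.46683589 0.18832257 0.19867314]
[[0.46304917 0.29162182 0.199     ]] [[-0.00378672  0.10329925  0.00032686]] handle end [[0.46763158 0.14984264 0.21      ]]
shift units [-0.061  0.096  2.467] turn units [ 0.003 -0.    -0.065]
```

Emit:
apply_moves --series '[-0.1,0.1,0.7,0,0,-0.06,-1,0,0,0.8,0,0,0,-1,0,0,0.8,0,0,0,-1,0,0,0.8,0,0,0,-1,0,0,0.6,0,0,0,-1,0,0,0,0,0,0,-1,0,0,0,0,0,0,-1]'

```text
time_s: 22.5
position: [0.4709, 0.1849, 0.0507]
ee_rot: [-0.0, 0.693, 0.721, -0.0]
force: [0.3, 0.5, -2.1]
finger_gap: 0.263
```

```bash
python3 - <<'E'
from h import *
o=manip.get_obs(); print(o["position"],yaw(),o["force"])
snap("wrist","w17"); plan([.4708,.1843,.017],92.3)
E
```

```text
[0.47089173 0.1849448  0.05067661] 92.32014826756178 [ 0.29943346  0.46039383 -2.08442861]
shift units [-0.023 -0.034  0.87 ] turn units [ 0.021 -0.004  0.005]
```

View pics/w17.png

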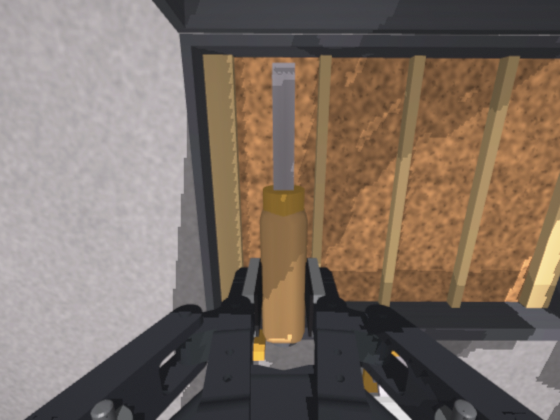

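Emit:
apply_moves --series '[-0.02,-0.02,0.4,0,0,0,-1,0,0,0.3,0,0,0,-1,0,0,0.14,0,0,0,-1,0,0,0,0,0,0,-1,0,0,0,0,0,0,-1]'

```text
time_s: 23.05
position: [0.4704, 0.1844, 0.0173]
ee_rot: [0.0, 0.693, 0.721, 0.0]
force: [-0.6, -0.2, -1.6]
finger_gap: 0.263
```

Emit:
apply_moves --series '[0,0,0.03,0,0,0,-1,0,0,0,0,0,0,-0.15,0,0,0,0,0,0,-0.15,0,0,0,0,0,0,-0.15,0,0,-0.4,0,0,0,-0.15,0,0,-0.8,0,0,0,-0.15,0,0,-0.9,0,0,0,0,0,0,-0.9,0,0,0,0,0,0,0,0,0,0,0]'

```text
time_s: 23.95
position: [0.4749, 0.1855, 0.1421]
ee_rot: [0.003, 0.692, 0.721, 0.005]
force: [1.0, 0.2, 0.5]
finger_gap: 0.499
```

```bash
python3 - <<'E'
from h import *
o=manip.get_obs(); print(o["position"],yaw(),o["force"])
snap("wrist","w18"); spots(["chisel0"],"wrist")
p=o["position"]+[0,0,.12]
traj([.595,-.21,.16],101,11,p0=p,g=.15)
E
```

```text
[0.47486868 0.18545365 0.14212244] 92.34760616546441 [1.0163946  0.16268551 0.49870237]
chisel0 wrist [([0.472, 0.2184, 0.0024], 0.9)]
-0.91, 0.24, 0.23, 0, 0, -0.13, 0.15, -0.91, 0.22, 0.23, 0, 0, -0.13, 0.15, -0.92, 0.21, 0.24, 0, 0, -0.13, 0.15, -0.91, 0.2, 0.23, 0, 0, -0.13, 0.15, -0.93, 0.19, 0.23, 0, 0, -0.14, 0.15, -0.92, 0.17, 0.23, 0, 0, -0.13, 0.15, -0.92, 0.16, 0.23, 0, 0, -0.13, 0.15, -0.93, 0.15, 0.24, 0, 0, -0.13, 0.15, -0.93, 0.13, 0.23, 0, 0, -0.13, 0.15, -0.93, 0.12, 0.23, 0, 0, -0.13, 0.15

-0.94, 0.11, 0.23, 0, 0, -0.13, 0.15
```

View pics/w18.png

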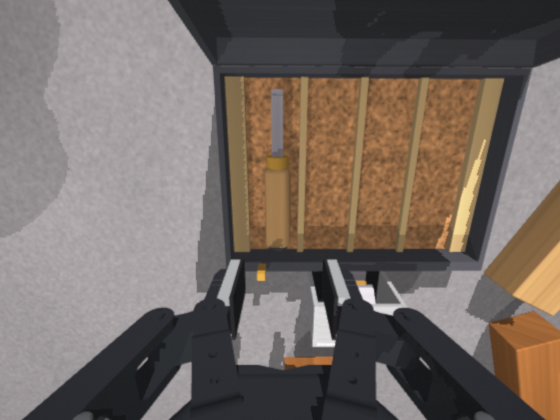

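Emit:
apply_moves --series '[0,0,-1,0,0,0,0.15,0,0,-1,0,0,0,0.15,0,0,-1,0,0,0,0.15]'

```text
time_s: 24.35
position: [0.4684, 0.1839, 0.2544]
ee_rot: [-0.001, 0.693, 0.721, -0.002]
force: [0.6, 0.6, -0.2]
finger_gap: 0.572
```

Emit:
apply_moves --series '[-0.91,0.24,0.23,0,0,-0.13,0.15,-0.91,0.22,0.23,0,0,-0.13,0.15,-0.92,0.21,0.24,0,0,-0.13,0.15,-0.91,0.2,0.23,0,0,-0.13,0.15,-0.93,0.19,0.23,0,0,-0.14,0.15,-0.92,0.17,0.23,0,0,-0.13,0.15,-0.92,0.16,0.23,0,0,-0.13,0.15,-0.93,0.15,0.24,0,0,-0.13,0.15,-0.93,0.13,0.23,0,0,-0.13,0.15,-0.93,0.12,0.23,0,0,-0.13,0.15]'

```text
time_s: 25.35
position: [0.5778, -0.1761, 0.1598]
ee_rot: [-0.002, 0.641, 0.767, -0.001]
force: [0.4, -0.0, 0.2]
finger_gap: 0.577
```

Emit:
apply_moves --series '[-0.94,0.11,0.23,0,0,-0.13,0.15,0,0,0,0,0,0,0.15,0,0,0,0,0,0,0.15]'

```text
time_s: 25.65
position: [0.5885, -0.2113, 0.1509]
ee_rot: [-0.003, 0.637, 0.771, -0.0]
force: [-0.6, 0.3, -0.3]
finger_gap: 0.571
```

```bash
python3 - <<'E'
from h import *
o=manip.get_obs(); print(o["position"],yaw(),o["finger_gap"])
chis("wrist",save="w19")
E
```

```text
[ 0.58847159 -0.21132035  0.15086833] 100.8690371602183 0.5713550474451036
wrist 0.87 1043 [ 0.4817 -0.3584] ang 100.5 ends [ 0.502 -0.465] [ 0.473 -0.312]
wrist 0.76 1196 [ 0.599  -0.3756] ang 98.4 ends [ 0.606 -0.426] [ 0.59  -0.317]
wrist 0.66 3340 [ 0.5974 -0.1855] ang 100.8 ends [ 0.612 -0.261] [ 0.584 -0.114]
wrist 0.21 5424 [ 0.7838 -0.126 ] ang 20.8 ends [ 0.733 -0.145] [ 0.833 -0.107]
```

View pics/w19.png

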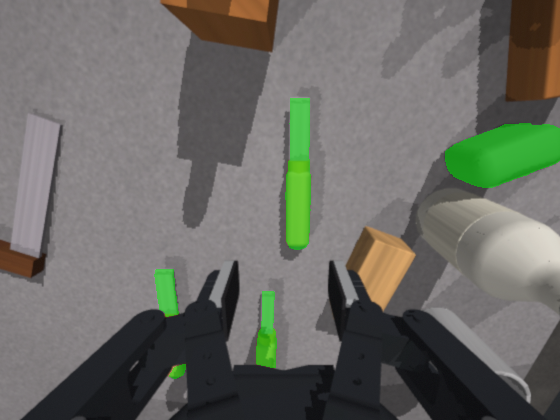

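```bash
python3 - <<'E'
from h import *
c=cam("wrist"); print("block corners",unproj(c,[[365,228],[412,255],[392,310],[347,285]],.04).round(3).tolist())
o=manip.get_obs();print(o["position"])
plan([.6037,-.217,.009],100.9)
E
```

```text
block corners [[0.668, -0.215, 0.04], [0.721, -0.233, 0.04], [0.722, -0.299, 0.04], [0.668, -0.279, 0.04]]
[ 0.58908422 -0.21016746  0.15237456]
shift units [-0.245  0.333  3.583] turn units [-0.02  -0.02   0.016]
```

Emit:
apply_moves --series '[-0.24,0.33,0.7,0,0,0.02,0,0,0,0.8,0,0,0,0,0,0,0.8,0,0,0,0,0,0,0.7,0,0,0,0,0,0,0.4,0,0,0,0,0,0,0.18,0,0,0,0,0,0,0,0,0,0,0]'

```text
time_s: 26.45
position: [0.6045, -0.2174, 0.0101]
ee_rot: [-0.001, 0.637, 0.771, -0.0]
force: [0.1, 0.9, -0.0]
finger_gap: 0.503
```

```bash
python3 - <<'E'
from h import *
o=manip.get_obs(); print(o["position"],yaw(),o["finger_gap"],o["force"])
snap("wrist","w20")
E
```

```text
[ 0.60448259 -0.21744166  0.01007227] 100.908853348654 0.502960135796985 [ 0.06575875  0.94956978 -0.02569932]
```

View pics/w20.png

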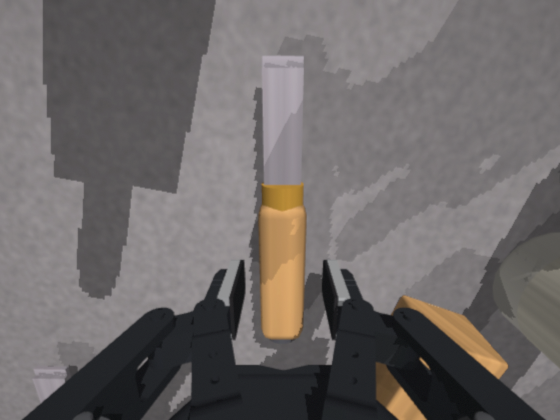

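Emit:
apply_moves --series '[0,0,0,0,0,0,-1,0,0,0,0,0,0,-1,0,0,0,0,0,0,-1,0,0,0,0,0,0,-1,0,0,-0.5,0,0,0,-1,0,0,-0.9,0,0,0,-1,0,0,-0.9,0,0,0,-1,0,0,-0.9,0,0,0,-1,0,0,-0.9,0,0,0,-1,0,0,-0.9,0,0,0,-1]'

```text
time_s: 27.5
position: [0.6041, -0.2181, 0.2113]
ee_rot: [-0.001, 0.637, 0.771, -0.0]
force: [0.8, -1.0, -0.8]
finger_gap: 0.259
```

```bash
python3 - <<'E'
from h import *
o=manip.get_obs(); print(o["position"],yaw(),o["finger_gap"],o["force"])
traj([.6267,.190,.18],92.3,11,p0=[.6041,-.2172,.209],y0=100.9,g=-1)
E
```

```text
[ 0.60414079 -0.21806593  0.21132185] 100.85221425996131 0.25936217908122267 [ 0.76117775 -1.02161393 -0.79425203]
0.9, 0.23, 0.07, 0, 0, 0.13, -1, 0.9, 0.21, 0.06, 0, 0, 0.13, -1, 0.91, 0.2, 0.07, 0, 0, 0.13, -1, 0.9, 0.19, 0.06, 0, 0, 0.13, -1, 0.91, 0.17, 0.07, 0, 0, 0.13, -1, 0.92, 0.17, 0.07, 0, 0, 0.13, -1, 0.91, 0.15, 0.06, 0, 0, 0.13, -1, 0.92, 0.14, 0.07, 0, 0, 0.13, -1, 0.91, 0.12, 0.06, 0, 0, 0.13, -1, 0.92, 0.12, 0.07, 0, 0, 0.13, -1

0.93, 0.1, 0.06, 0, 0, 0.13, -1
```

Emit:
apply_moves --series '[0.9,0.23,0.07,0,0,0.13,-1,0.9,0.21,0.06,0,0,0.13,-1,0.91,0.2,0.07,0,0,0.13,-1,0.9,0.19,0.06,0,0,0.13,-1,0.91,0.17,0.07,0,0,0.13,-1,0.92,0.17,0.07,0,0,0.13,-1,0.91,0.15,0.06,0,0,0.13,-1,0.92,0.14,0.07,0,0,0.13,-1,0.91,0.12,0.06,0,0,0.13,-1,0.92,0.12,0.07,0,0,0.13,-1]'

```text
time_s: 28.5
position: [0.625, 0.153, 0.1834]
ee_rot: [-0.0, 0.688, 0.725, -0.0]
force: [0.1, -0.4, -1.1]
finger_gap: 0.259
```

Emit:
apply_moves --series '[0.93,0.1,0.06,0,0,0.13,-1,0,0,0.6,0,0,0,-1,0,0,0.8,0,0,0,-1,0,0,0.8,0,0,0,-1,0,0,0,0,0,0,-1,0,0,0,0,0,0,-1]'

```text
time_s: 29.1
position: [0.6267, 0.1888, 0.0927]
ee_rot: [-0.001, 0.693, 0.721, -0.001]
force: [0.3, 0.4, -0.6]
finger_gap: 0.258
```

```bash
python3 - <<'E'
from h import *
o=manip.get_obs(); print(o["position"],yaw(),o["force"])
c,_=snap("wrist","w21"); 
E
```

```text
[0.62668686 0.18875486 0.09272023] 92.27254603658493 [ 0.32731498  0.38212464 -0.64090001]
```

View pics/w21.png

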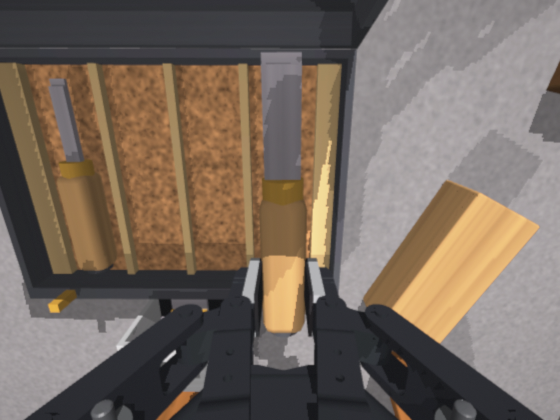

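```bash
python3 - <<'E'
from h import *
c=cam("wrist"); o=manip.get_obs(); print(unproj(c,[[282,56]],.094)-o["position"]); plan([.6267,.190,.018],92.3)
for z in (.21-.1,): print(unproj(c,[[283,333]],z)-o["position"])
E
```

```text
[[-0.00522365  0.10637556 -0.00071336]]
shift units [ 0.026 -0.043  1.918] turn units [ 0.012 -0.002 -0.005]
[[ 0.00067795 -0.03010161  0.01528664]]
```

Emit:
apply_moves --series '[-0.03,-0.02,0.7,0,0,0,-1,0,0,0.7,0,0,0,-1,0,0,0.35,0,0,0,-1,0,0,0.15,0,0,0,-1,0,0,0,0,0,0,-1,0,0,0,0,0,0,-1]'

```text
time_s: 29.75
position: [0.6288, 0.1881, 0.0197]
ee_rot: [0.001, 0.693, 0.721, 0.002]
force: [-0.0, -0.1, -1.6]
finger_gap: 0.262
```

Emit:
apply_moves --series '[0,0,0.06,0,0,0,-1,0,0,0,0,0,0,-1,0,0,0,0,0,0,-0.15,0,0,0,0,0,0,-0.15,0,0,0,0,0,0,-0.15,0,0,-0.4,0,0,0,-0.15,0,0,-0.8,0,0,0,-0.15,0,0,-0.9,0,0,0,0,0,0,-0.9,0,0,0,0,0,0,0,0,0,0,0]'

```text
time_s: 30.75
position: [0.6322, 0.1889, 0.1441]
ee_rot: [0.004, 0.693, 0.721, 0.006]
force: [0.7, -0.0, 1.2]
finger_gap: 0.501
```

```bash
python3 - <<'E'
from h import *
o=manip.get_obs(); print(o["position"],yaw(),o["force"])
snap("wrist","w22"); spots(["chisel0"],"wrist"); chis("side",save="s22")
p=o["position"]+[0,0,.12]
traj([.50,-.40,.17],99,15,p0=p,g=0)
E
```

```text
[0.63221304 0.1888753  0.14414462] 92.28505468509108 [ 0.65127819 -0.04336339  1.22317444]
chisel0 wrist [([0.4724, 0.2174, 0.0005], 0.91), ([0.6297, 0.2241, 0.0028], 0.82)]
side 0.88 741 [ 0.5996 -0.3818] ang 99.5 ends [ 0.607 -0.428] [ 0.589 -0.32 ]
side 0.69 621 [ 0.4797 -0.3528] ang 102.3 ends [ 0.489 -0.394] [ 0.471 -0.313]
side 0.63 263 [0.6286 0.2218] ang 92.4 ends [0.631 0.164] [0.625 0.297]
side 0.47 207 [0.4713 0.2175] ang 94.1 ends [0.475 0.162] [0.466 0.294]
-0.97, -0.26, 0.16, 0, 0, -0.07, 0, -0.97, -0.27, 0.15, 0, 0, -0.08, 0, -0.97, -0.27, 0.16, 0, 0, -0.07, 0, -0.97, -0.28, 0.16, 0, 0, -0.08, 0, -0.96, -0.29, 0.15, 0, 0, -0.07, 0, -0.96, -0.3, 0.16, 0, 0, -0.08, 0, -0.96, -0.3, 0.16, 0, 0, -0.07, 0, -0.95, -0.31, 0.16, 0, 0, -0.08, 0, -0.96, -0.32, 0.15, 0, 0, -0.07, 0, -0.95, -0.33, 0.16, 0, 0, -0.08, 0

-0.95, -0.34, 0.16, 0, 0, -0.07, 0, -0.94, -0.34, 0.15, 0, 0, -0.08, 0, -0.95, -0.35, 0.16, 0, 0, -0.07, 0, -0.94, -0.35, 0.16, 0, 0, -0.07, 0, -0.94, -0.37, 0.15, 0, 0, -0.08, 0
```

View pics/w22.png

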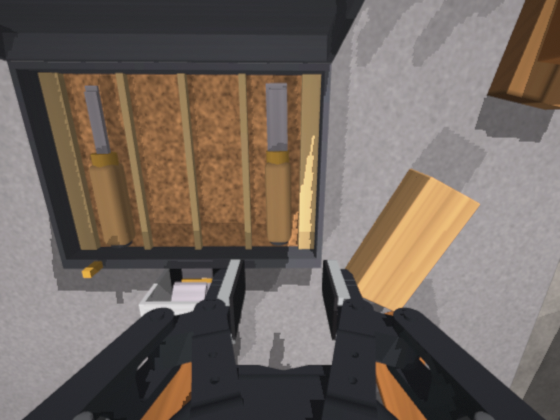

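View pics/s22.png

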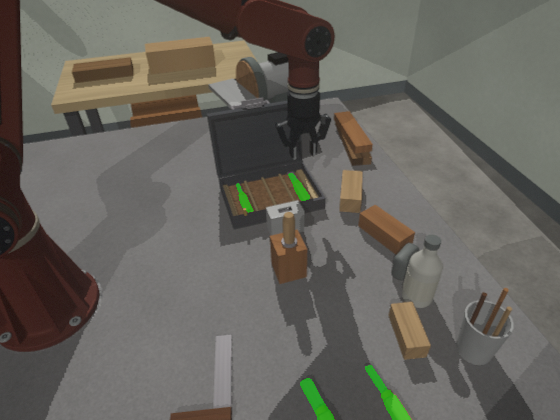

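Emit:
apply_moves --series '[0,0,-1,0,0,0,0,0,0,-1,0,0,0,0,0,0,-1,0,0,0,0]'

```text
time_s: 31.25
position: [0.6253, 0.1875, 0.2533]
ee_rot: [-0.002, 0.693, 0.721, -0.002]
force: [0.6, -0.2, -0.1]
finger_gap: 0.498
```

Emit:
apply_moves --series '[-0.97,-0.26,0.16,0,0,-0.07,0,-0.97,-0.27,0.15,0,0,-0.08,0,-0.97,-0.27,0.16,0,0,-0.07,0,-0.97,-0.28,0.16,0,0,-0.08,0,-0.96,-0.29,0.15,0,0,-0.07,0,-0.96,-0.3,0.16,0,0,-0.08,0,-0.96,-0.3,0.16,0,0,-0.07,0,-0.95,-0.31,0.16,0,0,-0.08,0,-0.96,-0.32,0.15,0,0,-0.07,0,-0.95,-0.33,0.16,0,0,-0.08,0]'

```text
time_s: 32.25
position: [0.537, -0.2056, 0.19]
ee_rot: [-0.002, 0.664, 0.748, -0.0]
force: [0.4, 0.6, 0.7]
finger_gap: 0.5
```

Emit:
apply_moves --series '[-0.95,-0.34,0.16,0,0,-0.07,0,-0.94,-0.34,0.15,0,0,-0.08,0,-0.95,-0.35,0.16,0,0,-0.07,0,-0.94,-0.35,0.16,0,0,-0.07,0,-0.94,-0.37,0.15,0,0,-0.08,0,0,0,0,0,0,0,0,0,0,0,0,0,0,0]'

```text
time_s: 32.95
position: [0.4931, -0.4009, 0.1587]
ee_rot: [-0.002, 0.65, 0.76, 0.0]
force: [-0.2, 0.8, 0.8]
finger_gap: 0.5
```

```bash
python3 - <<'E'
from h import *
o=manip.get_obs(); print(o["position"],yaw(),o["finger_gap"])
chis("wrist",save="w23")
E
```

```text
[ 0.49309596 -0.40092398  0.15871181] 98.87051862343952 0.4995385765302185
wrist 0.9 2903 [ 0.601  -0.3971] ang 98.5 ends [ 0.612 -0.468] [ 0.59 -0.32]
wrist 0.56 3201 [ 0.4848 -0.3847] ang 100.1 ends [ 0.499 -0.462] [ 0.472 -0.315]
```

View pics/w23.png

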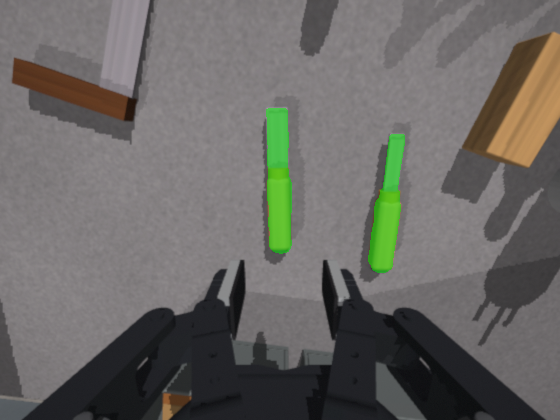

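```bash
python3 - <<'E'
from h import *
c=cam("wrist"); 
for z in (0,.03,.06): print(unproj(c,[[250,345],[320,350]],z).round(3).tolist())
plan([.4908,-.418,.009],100.1)
E
```

```text
[[0.483, -0.608, 0.0], [0.575, -0.601, 0.0]]
[[0.482, -0.579, 0.03], [0.565, -0.573, 0.03]]
[[0.482, -0.55, 0.06], [0.556, -0.545, 0.06]]
shift units [-0.447 -0.151  3.771] turn units [-0.013 -0.027 -0.18 ]
```

Clear of the tray, which is at about y = -0.55. Descending on C.

Emit:
apply_moves --series '[-0.45,-0.15,0.7,0,0,-0.18,0,0,0,0.8,0,0,0,0,0,0,0.8,0,0,0,0,0,0,0.8,0,0,0,0,0,0,0.45,0,0,0,0,0,0,0.2,0,0,0,0,0,0,0,0,0,0,0]'

```text
time_s: 33.75
position: [0.4915, -0.4188, 0.0105]
ee_rot: [-0.001, 0.642, 0.767, 0.0]
force: [-0.3, -0.2, -0.1]
finger_gap: 0.499
```

```bash
python3 - <<'E'
from h import *
o=manip.get_obs(); print(o["position"],yaw(),o["finger_gap"],o["force"])
snap("wrist","w24")
E
```

```text
[ 0.49145039 -0.41876923  0.01046624] 100.13958742429787 0.49949138279757693 [-0.33550902 -0.19089688 -0.10672932]
```

View pics/w24.png

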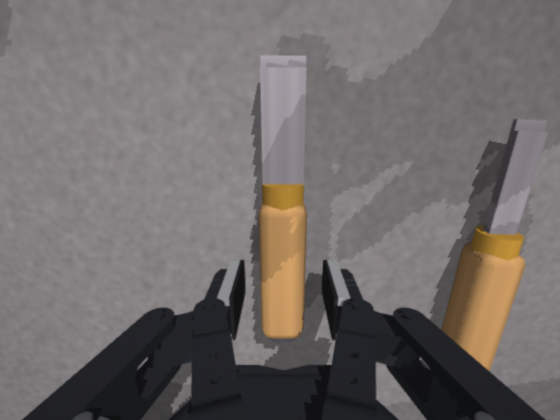

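Emit:
apply_moves --series '[0,0,0,0,0,0,-1,0,0,0,0,0,0,-1,0,0,0,0,0,0,-1,0,0,0,0,0,0,-1,0,0,-0.5,0,0,0,-1,0,0,-1,0,0,0,-1,0,0,-1,0,0,0,-1,0,0,-1,0,0,0,-1,0,0,-1,0,0,0,-1,0,0,-1,0,0,0,-1]'

```text
time_s: 34.8
position: [0.4909, -0.4195, 0.2324]
ee_rot: [-0.0, 0.642, 0.766, 0.0]
force: [0.4, -0.9, -1.7]
finger_gap: 0.26
```

```bash
python3 - <<'E'
from h import *
o=manip.get_obs(); print(o["position"],yaw(),o["finger_gap"],o["force"])
traj([.5229,.183,.22],92.3,16,p0=[.4911,-.4185,.23],y0=100.1,g=-1)
E
```

```text
[ 0.49092977 -0.41947773  0.23238013] 100.06706608451837 0.2597104902656575 [ 0.37062011 -0.94074267 -1.74758108]
0.92, 0.21, 0.02, 0, 0, 0.08, -1, 0.91, 0.21, 0.01, 0, 0, 0.08, -1, 0.92, 0.2, 0.02, 0, 0, 0.08, -1, 0.93, 0.19, 0.01, 0, 0, 0.08, -1, 0.92, 0.18, 0.02, 0, 0, 0.09, -1, 0.92, 0.18, 0.01, 0, 0, 0.08, -1, 0.93, 0.16, 0.02, 0, 0, 0.08, -1, 0.93, 0.16, 0.01, 0, 0, 0.08, -1, 0.93, 0.15, 0.02, 0, 0, 0.08, -1, 0.93, 0.14, 0.02, 0, 0, 0.08, -1

0.93, 0.14, 0.01, 0, 0, 0.08, -1, 0.93, 0.13, 0.02, 0, 0, 0.08, -1, 0.94, 0.12, 0.01, 0, 0, 0.09, -1, 0.93, 0.11, 0.02, 0, 0, 0.08, -1, 0.94, 0.1, 0.01, 0, 0, 0.08, -1, 0.93, 0.1, 0.02, 0, 0, 0.08, -1
```

Emit:
apply_moves --series '[0.92,0.21,0.02,0,0,0.08,-1,0.91,0.21,0.01,0,0,0.08,-1,0.92,0.2,0.02,0,0,0.08,-1,0.93,0.19,0.01,0,0,0.08,-1,0.92,0.18,0.02,0,0,0.09,-1,0.92,0.18,0.01,0,0,0.08,-1,0.93,0.16,0.02,0,0,0.08,-1,0.93,0.16,0.01,0,0,0.08,-1,0.93,0.15,0.02,0,0,0.08,-1,0.93,0.14,0.02,0,0,0.08,-1]'

```text
time_s: 35.8
position: [0.5106, -0.0424, 0.2245]
ee_rot: [-0.0, 0.674, 0.738, -0.0]
force: [-0.3, 0.6, -1.5]
finger_gap: 0.259
```

Emit:
apply_moves --series '[0.93,0.14,0.01,0,0,0.08,-1,0.93,0.13,0.02,0,0,0.08,-1,0.94,0.12,0.01,0,0,0.09,-1,0.93,0.11,0.02,0,0,0.08,-1,0.94,0.1,0.01,0,0,0.08,-1,0.93,0.1,0.02,0,0,0.08,-1,0,0,0.8,0,0,0,-1,0,0,0.9,0,0,0,-1,0,0,0.9,0,0,0,-1,0,0,0.6,0,0,0,-1]'

```text
time_s: 36.8
position: [0.5212, 0.1811, 0.0901]
ee_rot: [-0.001, 0.693, 0.721, -0.002]
force: [-0.5, -0.4, -1.8]
finger_gap: 0.259
```

Emit:
apply_moves --series '[0,0,0,0,0,0,-1,0,0,0,0,0,0,-1]'

```text
time_s: 37.0
position: [0.5233, 0.1813, 0.0931]
ee_rot: [-0.0, 0.693, 0.721, -0.0]
force: [0.5, 0.0, -1.6]
finger_gap: 0.257
```

```bash
python3 - <<'E'
from h import *
o=manip.get_obs(); print(o["position"],yaw(),o["force"])
c,_=snap("wrist","w25"); plan([.5229,.183,.018],92.3)
E
```

```text
[0.52327347 0.18132872 0.09314527] 92.27242325336967 [ 0.47355917  0.02353332 -1.55270546]
shift units [ 0.036 -0.046  1.915] turn units [ 0.019 -0.003 -0.005]
```

View pics/w25.png

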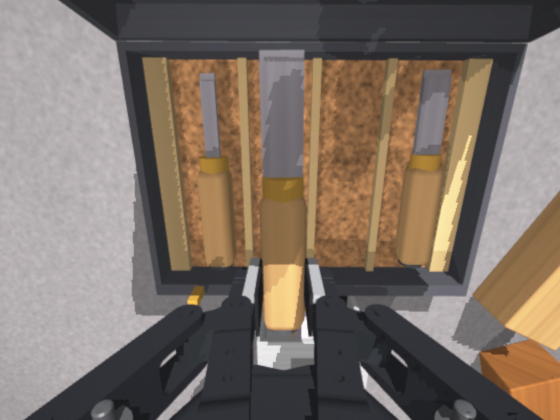

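Emit:
apply_moves --series '[0.03,-0.02,0.7,0,0,0,-1,0,0,0.7,0,0,0,-1,0,0,0.35,0,0,0,-1,0,0,0.18,0,0,0,-1,0,0,0,0,0,0,-1,0,0,0,0,0,0,-1]'

```text
time_s: 37.65
position: [0.5239, 0.1828, 0.0198]
ee_rot: [0.0, 0.693, 0.721, -0.0]
force: [-6.6, -2.1, 10.5]
finger_gap: 0.262
```

```bash
python3 - <<'E'
from h import *
o=manip.get_obs(); print(o["position"],yaw(),o["force"],o["ft_torque"])
c,im=snap("wrist","w26");_,i2=snap("side","s26")
cv2.imwrite("pics/w26z.png",np.hstack([cv2.resize(im,(480,360)),cv2.resize(i2[120:240,200:340],(320,360))]))
E
```

```text
[0.52394266 0.18278317 0.01981739] 92.29842851645546 [-6.63441093 -2.05667382 10.45380569] [-0.32563725  1.10216981 -0.05107017]
```

View pics/w26z.png

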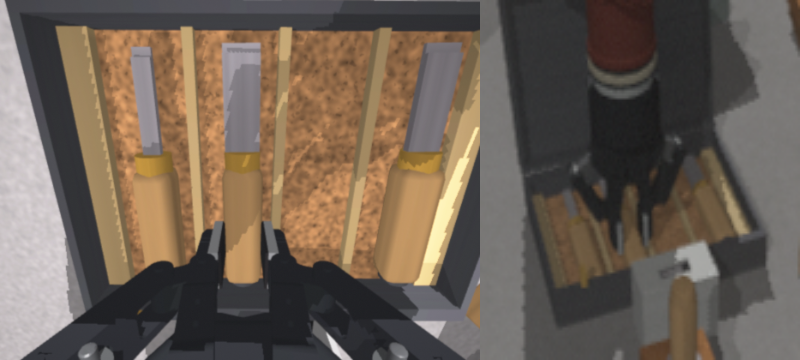

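Emit:
apply_moves --series '[0,0,-0.05,0,0,0,-1,0,0,0,0,0,0,-1]'

```text
time_s: 37.95
position: [0.5248, 0.1831, 0.02]
ee_rot: [0.001, 0.693, 0.721, 0.002]
force: [0.4, 0.4, -0.7]
finger_gap: 0.261
```

Emit:
apply_moves --series '[0,0,0,0,0,0,-0.25,0,0,0,0,0,0,-0.25,0,0,0,0,0,0,-0.25,0,0,-0.4,0,0,0,-0.25,0,0,-0.8,0,0,0,-0.25,0,0,-0.9,0,0,0,0,0,0,-0.9,0,0,0,0,0,0,0,0,0,0,0]'

```text
time_s: 38.75
position: [0.528, 0.1838, 0.1459]
ee_rot: [0.004, 0.693, 0.721, 0.006]
force: [0.4, -0.4, 0.9]
finger_gap: 0.5
```

```bash
python3 - <<'E'
from h import *
o=manip.get_obs(); print(o["position"],yaw(),o["force"])
snap("wrist","w27"); spots(["chisel0"],"wrist"); chis("side",save="s27")
p=o["position"]+[0,0,.12]
traj([.605,-.425,.15],98.5,16,p0=p,g=0)
E
```

```text
[0.52795594 0.1838336  0.14594979] 92.2911743837281 [ 0.3506156  -0.35948014  0.90046982]
chisel0 wrist [([0.5231, 0.2203, 0.0065], 0.89), ([0.4711, 0.2212, 0.0037], 0.79), ([0.6276, 0.2233, 0.0008], 0.64)]
side 0.85 245 [0.629 0.226] ang 93.2 ends [0.632 0.168] [0.625 0.302]
side 0.63 757 [ 0.5994 -0.3811] ang 99.5 ends [ 0.607 -0.428] [ 0.589 -0.32 ]
side 0.6 245 [0.5234 0.2262] ang 91.9 ends [0.525 0.168] [0.521 0.298]
-0.96, 0.08, 0.18, 0, 0, -0.06, 0, -0.95, 0.08, 0.18, 0, 0, -0.07, 0, -0.96, 0.07, 0.18, 0, 0, -0.06, 0, -0.95, 0.06, 0.18, 0, 0, -0.07, 0, -0.96, 0.06, 0.19, 0, 0, -0.06, 0, -0.96, 0.05, 0.18, 0, 0, -0.07, 0, -0.96, 0.04, 0.18, 0, 0, -0.06, 0, -0.96, 0.04, 0.18, 0, 0, -0.07, 0, -0.95, 0.03, 0.18, 0, 0, -0.06, 0, -0.96, 0.02, 0.18, 0, 0, -0.07, 0

-0.96, 0.02, 0.18, 0, 0, -0.06, 0, -0.96, 0.01, 0.18, 0, 0, -0.07, 0, -0.96, 0.01, 0.19, 0, 0, -0.06, 0, -0.96, -0, 0.18, 0, 0, -0.07, 0, -0.96, -0.01, 0.18, 0, 0, -0.06, 0, -0.96, -0.02, 0.18, 0, 0, -0.07, 0
```

View pics/w27.png

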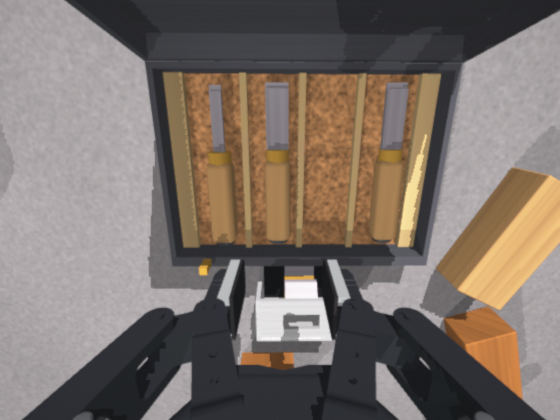

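View pics/s27.png

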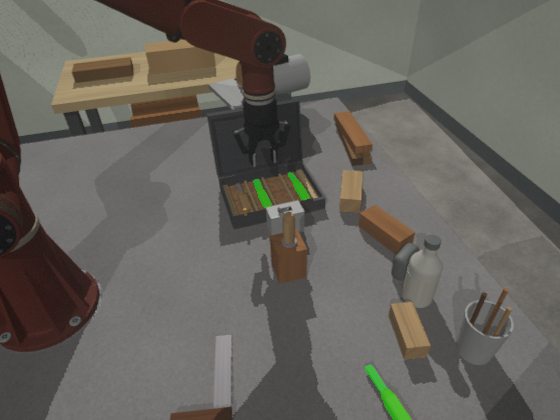

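Emit:
apply_moves --series '[0,0,-1,0,0,0,0,0,0,-1,0,0,0,0,0,0,-1,0,0,0,0]'

```text
time_s: 39.25
position: [0.5212, 0.1823, 0.2567]
ee_rot: [-0.002, 0.693, 0.721, -0.002]
force: [1.1, -0.7, -0.1]
finger_gap: 0.499
```

Emit:
apply_moves --series '[-0.96,0.08,0.18,0,0,-0.06,0,-0.95,0.08,0.18,0,0,-0.07,0,-0.96,0.07,0.18,0,0,-0.06,0,-0.95,0.06,0.18,0,0,-0.07,0,-0.96,0.06,0.19,0,0,-0.06,0,-0.96,0.05,0.18,0,0,-0.07,0,-0.96,0.04,0.18,0,0,-0.06,0,-0.96,0.04,0.18,0,0,-0.07,0,-0.95,0.03,0.18,0,0,-0.06,0,-0.96,0.02,0.18,0,0,-0.07,0]'

```text
time_s: 40.25
position: [0.5695, -0.1987, 0.183]
ee_rot: [-0.002, 0.668, 0.744, -0.001]
force: [-0.5, 0.9, 0.1]
finger_gap: 0.501
```

Emit:
apply_moves --series '[-0.96,0.02,0.18,0,0,-0.06,0,-0.96,0.01,0.18,0,0,-0.07,0,-0.96,0.01,0.19,0,0,-0.06,0,-0.96,0,0.18,0,0,-0.07,0,-0.96,-0.01,0.18,0,0,-0.06,0,-0.96,-0.02,0.18,0,0,-0.07,0,0,0,0,0,0,0,0,0,0,0,0,0,0,0]'

```text
time_s: 41.05
position: [0.5983, -0.426, 0.1389]
ee_rot: [-0.003, 0.653, 0.757, 0.0]
force: [-0.3, -0.3, 0.2]
finger_gap: 0.498
```

```bash
python3 - <<'E'
from h import *
o=manip.get_obs(); print(o["position"],yaw(),o["finger_gap"])
chis("wrist",save="w28")
E
```

```text
[ 0.59828968 -0.42600642  0.13885792] 98.41868037356433 0.49810425764404764
wrist 0.64 3314 [ 0.6018 -0.3967] ang 98.2 ends [ 0.612 -0.468] [ 0.591 -0.321]
```

View pics/w28.png

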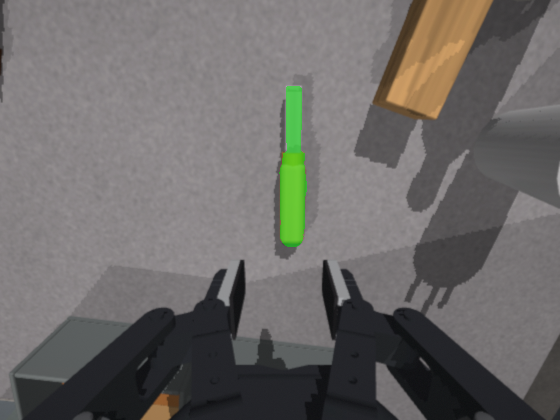

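```bash
python3 - <<'E'
from h import *
c=cam("wrist")
for z in (0,.04,.07): print(unproj(c,[[250,338],[80,318]],z).round(3).tolist())
plan([.6058,-.424,.0105],98.3)
E
```

```text
[[0.585, -0.604, 0.0], [0.383, -0.605, 0.0]]
[[0.585, -0.567, 0.04], [0.412, -0.568, 0.04]]
[[0.585, -0.539, 0.07], [0.433, -0.54, 0.07]]
shift units [-0.014  0.169  3.253] turn units [-0.016 -0.026  0.042]
```

Emit:
apply_moves --series '[-0.01,0.17,0.7,0,0,0.03,0,0,0,0.8,0,0,0,0,0,0,0.8,0,0,0,0,0,0,0.6,0,0,0,0,0,0,0.33,0,0,0,0,0,0,0,0,0,0,0]'

```text
time_s: 41.75
position: [0.6053, -0.423, 0.0102]
ee_rot: [-0.003, 0.653, 0.757, 0.0]
force: [-1.4, 0.7, -1.4]
finger_gap: 0.498
```

```bash
python3 - <<'E'
from h import *
o=manip.get_obs(); print(o["position"],yaw(),o["finger_gap"],o["force"])
snap("wrist","w29")
E
```

```text
[ 0.60525296 -0.4230381   0.01024759] 98.42136242601806 0.4981499433768754 [-1.43772372  0.7307275  -1.40047213]
```

View pics/w29.png

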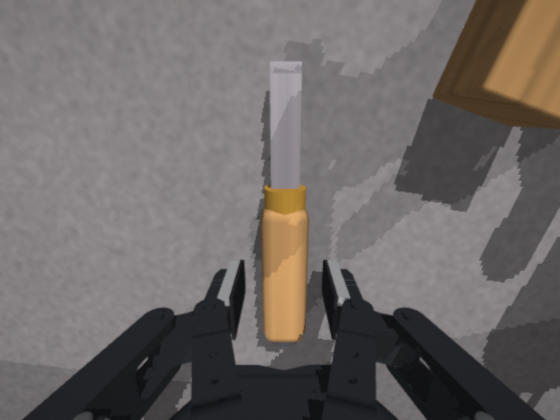

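Emit:
apply_moves --series '[0,0,0,0,0,0,-1,0,0,0,0,0,0,-1,0,0,0,0,0,0,-1,0,0,0,0,0,0,-1,0,0,-0.5,0,0,0,-1,0,0,-1,0,0,0,-1,0,0,-1,0,0,0,-1,0,0,-1,0,0,0,-1,0,0,-1,0,0,0,-1,0,0,-1,0,0,0,-1]'

```text
time_s: 42.8
position: [0.606, -0.4255, 0.2352]
ee_rot: [-0.0, 0.654, 0.757, -0.0]
force: [0.0, -0.6, -1.7]
finger_gap: 0.251
```

```bash
python3 - <<'E'
from h import *
o=manip.get_obs(); print(o["position"],yaw(),o["finger_gap"],o["force"])
traj([.5748,.188,.21],92.3,16,g=-1)
E
```

```text
[ 0.60603491 -0.42551872  0.23524096] 98.3298046472789 0.2513537115971128 [ 0.02225305 -0.64665978 -1.66632861]
0.96, 0.09, 0.04, 0, 0, 0.06, -1, 0.95, 0.09, 0.04, 0, 0, 0.07, -1, 0.96, 0.07, 0.04, 0, 0, 0.06, -1, 0.96, 0.07, 0.04, 0, 0, 0.06, -1, 0.95, 0.07, 0.04, 0, 0, 0.06, -1, 0.96, 0.06, 0.04, 0, 0, 0.07, -1, 0.96, 0.05, 0.04, 0, 0, 0.06, -1, 0.96, 0.05, 0.04, 0, 0, 0.06, -1, 0.96, 0.04, 0.03, 0, 0, 0.07, -1, 0.96, 0.03, 0.04, 0, 0, 0.06, -1

0.96, 0.03, 0.04, 0, 0, 0.06, -1, 0.96, 0.02, 0.04, 0, 0, 0.06, -1, 0.96, 0.02, 0.04, 0, 0, 0.07, -1, 0.96, 0, 0.04, 0, 0, 0.06, -1, 0.96, 0.01, 0.04, 0, 0, 0.06, -1, 0.96, -0.01, 0.04, 0, 0, 0.06, -1
```

Emit:
apply_moves --series '[0.96,0.09,0.04,0,0,0.06,-1,0.95,0.09,0.04,0,0,0.07,-1,0.96,0.07,0.04,0,0,0.06,-1,0.96,0.07,0.04,0,0,0.06,-1,0.95,0.07,0.04,0,0,0.06,-1,0.96,0.06,0.04,0,0,0.07,-1,0.96,0.05,0.04,0,0,0.06,-1,0.96,0.05,0.04,0,0,0.06,-1,0.96,0.04,0.03,0,0,0.07,-1,0.96,0.03,0.04,0,0,0.06,-1]'

```text
time_s: 43.8
position: [0.5863, -0.0408, 0.218]
ee_rot: [0.0, 0.679, 0.734, 0.0]
force: [1.0, 0.2, -1.4]
finger_gap: 0.26
```

Emit:
apply_moves --series '[0.96,0.03,0.04,0,0,0.06,-1,0.96,0.02,0.04,0,0,0.06,-1,0.96,0.02,0.04,0,0,0.07,-1,0.96,0,0.04,0,0,0.06,-1,0.96,0.01,0.04,0,0,0.06,-1,0.96,-0.01,0.04,0,0,0.06,-1,0,0,0.7,0,0,0,-1,0,0,0.9,0,0,0,-1,0,0,0.9,0,0,0,-1,0,0,0.5,0,0,0,-1]'

```text
time_s: 44.8
position: [0.5724, 0.1875, 0.0848]
ee_rot: [-0.001, 0.692, 0.722, -0.002]
force: [0.5, -0.3, -0.9]
finger_gap: 0.256
```

Emit:
apply_moves --series '[0,0,0,0,0,0,-1,0,0,0,0,0,0,-1]'

```text
time_s: 45.0
position: [0.5752, 0.1878, 0.0883]
ee_rot: [0.0, 0.693, 0.721, -0.0]
force: [0.5, -0.2, -0.3]
finger_gap: 0.257
```

```bash
python3 - <<'E'
from h import *
o=manip.get_obs(); print(o["position"],yaw(),o["force"])
c,_=snap("wrist","w30"); plan([.5748,.188,.019],92.3)
E
```

```text
[0.57520552 0.18781067 0.08831617] 92.32983371425496 [ 0.47905159 -0.20795798 -0.28075233]
shift units [-0.    -0.044  1.764] turn units [ 0.025 -0.003  0.006]
```

View pics/w30.png

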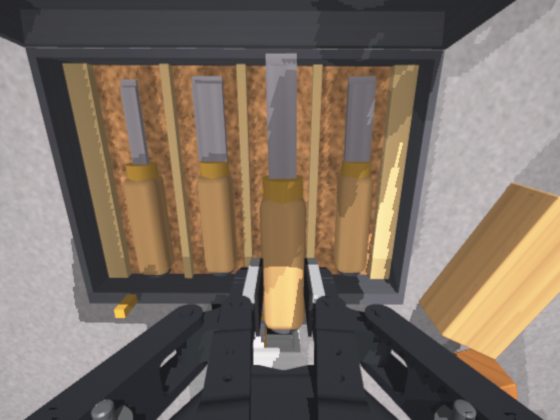

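Emit:
apply_moves --series '[-0.05,-0.02,0.7,0,0,0,-1,0,0,0.6,0,0,0,-1,0,0,0.3,0,0,0,-1,0,0,0.15,0,0,0,-1,0,0,0,0,0,0,-1,0,0,0,0,0,0,-1]'

```text
time_s: 45.65
position: [0.5758, 0.1861, 0.0218]
ee_rot: [0.0, 0.692, 0.722, 0.0]
force: [-5.5, -2.2, 9.7]
finger_gap: 0.257
```

Emit:
apply_moves --series '[0,0,-0.07,0,0,0,-1,0,0,0,0,0,0,-1]'

```text
time_s: 45.85
position: [0.5765, 0.1863, 0.0228]
ee_rot: [0.001, 0.693, 0.721, 0.002]
force: [0.4, 0.5, -1.6]
finger_gap: 0.261
```

Emit:
apply_moves --series '[0,0,0,0,0,0,-0.25,0,0,0,0,0,0,-0.25,0,0,0,0,0,0,-0.25,0,0,-0.4,0,0,0,-0.25,0,0,-0.8,0,0,0,-0.25,0,0,-0.9,0,0,0,0,0,0,-0.9,0,0,0,0,0,0,0,0,0,0,0]'

```text
time_s: 46.65
position: [0.5797, 0.187, 0.1489]
ee_rot: [0.004, 0.692, 0.721, 0.006]
force: [0.6, -0.2, 1.2]
finger_gap: 0.5
```

```bash
python3 - <<'E'
from h import *
o=manip.get_obs(); print(o["position"],yaw(),o["force"])
_,im=snap("wrist","w31"); spots(["chisel0"],"wrist"); _,i2=snap("side","s31");spots(["chisel0","lid_bar"],"side"); spots(["chisel0"],"scene") if 0 else 0
cv2.imwrite("pics/s31z.png",np.hstack([cv2.resize(im,(440,330)),cv2.resize(i2[120:230,205:325],(360,330),interpolation=cv2.INTER_CUBIC)]))
E
```

```text
[0.57965666 0.18701458 0.14889402] 92.34549831269494 [ 0.58966876 -0.21279708  1.19170117]
chisel0 wrist [([0.4739, 0.219, 0.002], 0.85), ([0.5712, 0.2247, 0.0054], 0.83), ([0.5238, 0.2179, 0.0087], 0.78), ([0.6294, 0.2213, 0.0053], 0.57)]
chisel0 side [([0.6251, 0.2253, 0.0043], 0.8), ([0.5767, 0.2198, 0.0071], 0.72), ([0.7617, -0.1995, -0.0018], 0.69), ([0.5242, 0.22, 0.0074], 0.57), ([0.4707, 0.2173, 0.0072], 0.55)]
lid_bar side [([0.7755, -0.0044, 0.0012], 0.66), ([0.5375, 0.398, 0.1974], 0.62), ([0.5439, 0.2119, 0.0019], 0.54)]
```

View pics/s31z.png

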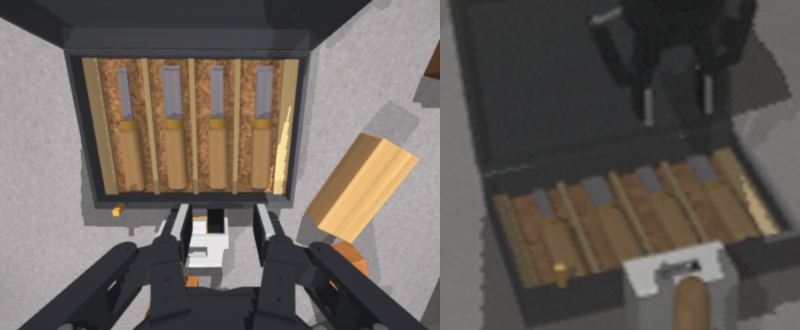

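```bash
python3 - <<'E'
import cv2
im=cv2.imread("pics/w31.png"); cv2.imwrite("pics/w31z.png",cv2.resize(im[60:270,80:390],None,fx=2.5,fy=2.5,interpolation=cv2.INTER_CUBIC))
E
```

```text
(no output)
```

View pics/w31z.png

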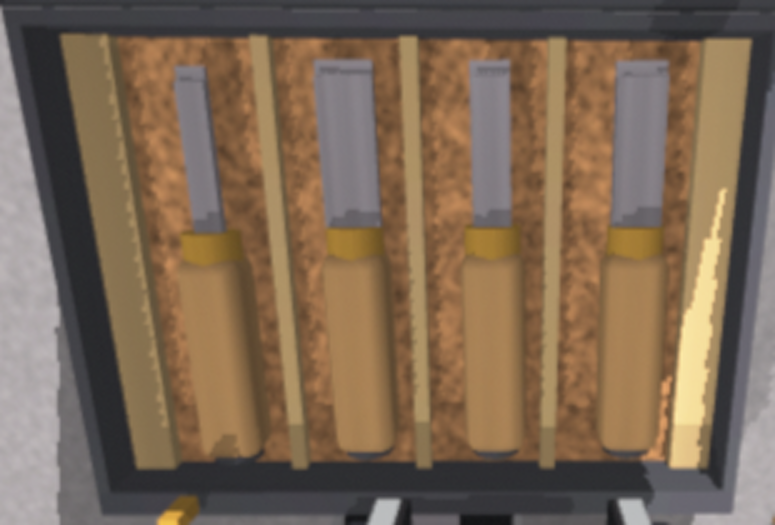

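```bash
python3 - <<'E'
from h import *
o=manip.get_obs();p=o["position"]+[0,0,.14]
traj([.5404,.398,.29],182.3,15,p0=p,g=-.3)
E
```

```text
0.36, -0.04, -0.02, 0, 0, -1, -0.3, 0.35, -0, -0.02, 0, 0, -1, -0.3, 0.36, 0.03, -0.01, 0, 0, -1, -0.3, 0.35, 0.07, -0.02, 0, 0, -1, -0.3, 0.34, 0.11, -0.02, 0, 0, -1, -0.3, 0.33, 0.15, -0.02, 0, 0, -1, -0.3, 0.31, 0.17, -0.02, 0, 0, -1, -0.3, 0.29, 0.21, -0.02, 0, 0, -1, -0.3, 0.27, 0.24, -0.01, 0, 0, -1, -0.3, 0.24, 0.26, -0.02, 0, 0, -1, -0.3

0.21, 0.29, -0.02, 0, 0, -1, -0.3, 0.19, 0.31, -0.02, 0, 0, -0.99, -0.3, 0.14, 0.33, -0.02, 0, 0, -1, -0.3, 0.12, 0.34, -0.02, 0, 0, -1, -0.3, 0.07, 0.35, -0.01, 0, 0, -1, -0.3
```

Emit:
apply_moves --series '[0,0,-0.9,0,0,0,-0.3,0,0,-0.9,0,0,0,-0.3,0,0,-0.9,0,0,0,-0.3,0,0,-0.8,0,0,0,-0.3]'

```text
time_s: 47.3
position: [0.5737, 0.1857, 0.2802]
ee_rot: [-0.001, 0.693, 0.721, -0.001]
force: [0.8, 0.7, 0.2]
finger_gap: 0.353
```

Emit:
apply_moves --series '[0.36,-0.04,-0.02,0,0,-1,-0.3,0.35,0,-0.02,0,0,-1,-0.3,0.36,0.03,-0.01,0,0,-1,-0.3,0.35,0.07,-0.02,0,0,-1,-0.3,0.34,0.11,-0.02,0,0,-1,-0.3,0.33,0.15,-0.02,0,0,-1,-0.3,0.31,0.17,-0.02,0,0,-1,-0.3,0.29,0.21,-0.02,0,0,-1,-0.3,0.27,0.24,-0.01,0,0,-1,-0.3,0.24,0.26,-0.02,0,0,-1,-0.3]'

```text
time_s: 48.3
position: [0.5516, 0.3274, 0.2851]
ee_rot: [-0.002, 0.237, 0.972, -0.001]
force: [0.2, -0.3, -0.0]
finger_gap: 0.349
```

Emit:
apply_moves --series '[0.21,0.29,-0.02,0,0,-1,-0.3,0.19,0.31,-0.02,0,0,-0.99,-0.3,0.14,0.33,-0.02,0,0,-1,-0.3,0.12,0.34,-0.02,0,0,-1,-0.3,0.07,0.35,-0.01,0,0,-1,-0.3,0,0,0,0,0,0,-0.3,0,0,0,0,0,0,-0.3]'

```text
time_s: 49.0
position: [0.5414, 0.3979, 0.2894]
ee_rot: [-0.001, -0.019, 1.0, -0.001]
force: [0.3, -0.8, -0.5]
finger_gap: 0.35
```

```bash
python3 - <<'E'
from h import *
o=manip.get_obs(); print(o["position"],yaw(),o["finger_gap"])
c,_=snap("wrist","w32"); spots(["lid_bar"],"wrist"); plan([.5404,.398,.187],182.3)
print(proj(c,[[.5404,.398,.2035]]))
E
```

```text
[0.541365   0.39788398 0.28939174] -177.81488245365213 0.3504457675237633
lid_bar wrist [([0.5394, 0.3985, 0.1954], 0.85)]
shift units [0.031 0.017 2.581] turn units [-0.012 -0.014 -0.022]
[[285.19492985 218.76913252]]
```

View pics/w32.png

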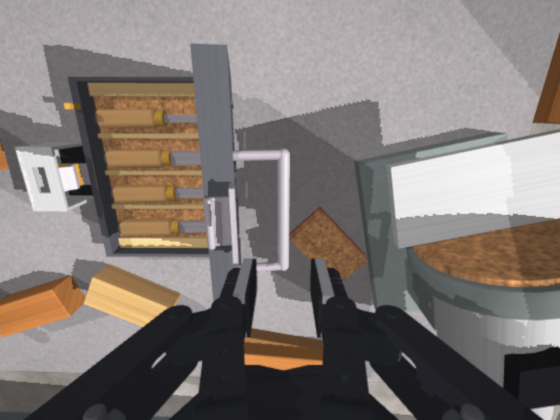

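The bar is at column 284, centred between the fingers. Descending to grip it.

Emit:
apply_moves --series '[0.03,0.02,0.7,0,0,0,-0.3,0,0,0.7,0,0,0,-0.3,0,0,0.7,0,0,0,-0.3,0,0,0.45,0,0,0,-0.3,0,0,0,0,0,0,-0.3,0,0,0,0,0,0,-1,0,0,0,0,0,0,-1,0,0,0,0,0,0,-1]'

```text
time_s: 49.9
position: [0.5409, 0.3987, 0.1895]
ee_rot: [0.0, -0.019, 1.0, -0.0]
force: [0.5, -0.2, 1.6]
finger_gap: 0.083
```

```bash
python3 - <<'E'
from h import *
o=manip.get_obs(); print(o["position"],yaw(),o["finger_gap"]*85,o["force"])
snap("wrist","w33")
# arc back
th=np.r_[np.linspace(1.71,.2,13)]; a=np.radians(159.6)-th; r=.1835
p=np.c_[r*np.cos(a),r*np.sin(a)]; d=np.diff(p,axis=0)/.04
for t,x in zip(th[1:],d): print(round(t,2),(x*[1,-1]).round(2))
E
```

```text
[0.5408988  0.39869589 0.18946054] -177.7746004515308 7.077795361504788 [ 0.52488236 -0.24418609  1.62046236]
1.58 [-0.52 -0.24]
1.46 [-0.55 -0.17]
1.33 [-0.57 -0.1 ]
1.21 [-0.58 -0.03]
1.08 [-0.58  0.04]
0.96 [-0.57  0.11]
0.83 [-0.55  0.18]
0.7 [-0.52  0.25]
0.58 [-0.48  0.31]
0.45 [-0.44  0.37]
0.33 [-0.39  0.42]
0.2 [-0.33  0.47]
```

View pics/w33.png

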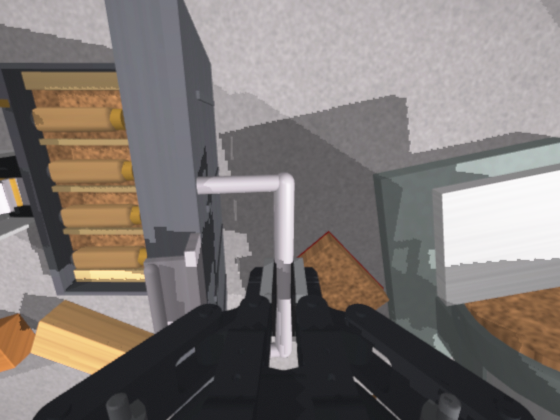

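Emit:
apply_moves --series '[0,-0.52,-0.24,0,0,0,-1,0,-0.55,-0.17,0,0,0,-1,0,-0.57,-0.1,0,0,0,-1,0,-0.58,-0.03,0,0,0,-1,0,-0.58,0.04,0,0,0,-1,0,0,0,0,0,0,-1]'

```text
time_s: 50.55
position: [0.5451, 0.2855, 0.2127]
ee_rot: [-0.0, -0.019, 1.0, 0.0]
force: [-4.8, -3.3, 10.4]
finger_gap: 0.084
```

```bash
python3 - <<'E'
from h import *
o=manip.get_obs(); print(o["position"],yaw(),o["finger_gap"]*85,o["force"])
_,i2=snap("side","s34");cv2.imwrite("pics/s34z.png",cv2.resize(i2[30:270,140:380],None,fx=2,fy=2))
E
```

```text
[0.54505734 0.28554415 0.21271868] -177.83004216985557 7.182284118585643 [-4.78557764 -3.26039226 10.4209828 ]
```

View pics/s34z.png

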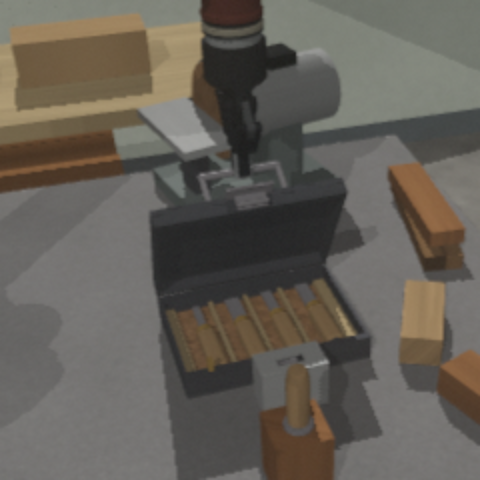

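Emit:
apply_moves --series '[0,-0.57,0.09,0,0,0,-1,0,-0.55,0.18,0,0,0,-1,0,-0.52,0.25,0,0,0,-1,0,-0.48,0.31,0,0,0,-1,0,-0.44,0.37,0,0,0,-1,0,-0.39,0.42,0,0,0,-1,0,0,0,0,0,0,-1]'

```text
time_s: 51.3
position: [0.55, 0.1654, 0.1429]
ee_rot: [-0.0, -0.019, 1.0, -0.003]
force: [1.2, -5.3, -1.2]
finger_gap: 0.085
```

```bash
python3 - <<'E'
from h import *
o=manip.get_obs(); print(o["position"],yaw(),o["finger_gap"]*85,o["force"])
_,i2=snap("side","s35");cv2.imwrite("pics/s35z.png",cv2.resize(i2[90:270,160:360],None,fx=3,fy=3)); spots(["lid_bar"],"side")
E
```

```text
[0.54995329 0.16538638 0.14287314] -177.8735094079845 7.219190566066254 [ 1.22286123 -5.33485184 -1.2464002 ]
lid_bar side [([0.5457, 0.1647, 0.1543], 0.72), ([0.5432, 0.2187, 0.0081], 0.65)]
```

View pics/s35z.png

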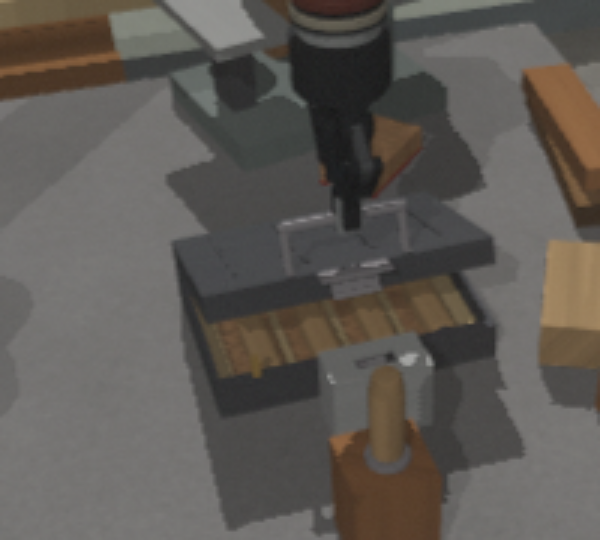

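Emit:
apply_moves --series '[0,-0.26,0.38,0,0,0,-1,0,-0.2,0.33,0,0,0,-1,0,-0.11,0.22,0,0,0,-1,0,-0.08,0.18,0,0,0,-1,0,-0.05,0.15,0,0,0,-1,0,0,0.12,0,0,0,-1,0,0,0.1,0,0,0,-1,0,0,0,0,0,0,-1]'

```text
time_s: 52.2
position: [0.5541, 0.1357, 0.0883]
ee_rot: [0.003, -0.021, 1.0, -0.005]
force: [-1.3, -16.6, 9.4]
finger_gap: 0.082
```

```bash
python3 - <<'E'
from h import *
o=manip.get_obs(); print(o["position"],yaw(),o["finger_gap"]*85,o["force"])
_,i2=snap("side","s36");cv2.imwrite("pics/s36z.png",cv2.resize(i2[90:270,160:360],None,fx=3,fy=3)); spots(["lid_bar"],"side")
E
```

```text
[0.55413135 0.1357171  0.08825113] -177.63791605895966 6.949822595137402 [ -1.25009161 -16.62829109   9.38962707]
lid_bar side [([0.546, 0.1342, 0.1026], 0.66)]
```

View pics/s36z.png

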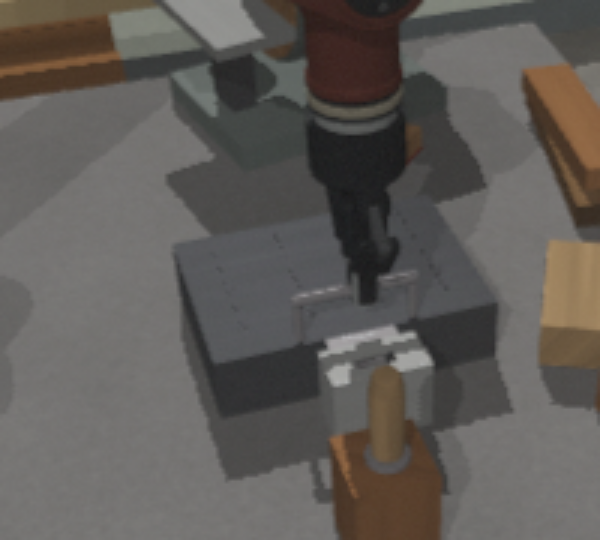

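Emit:
apply_moves --series '[0,-0.1,0.08,0,0,0,-1,0,-0.05,0.1,0,0,0,-1,0,0,0.1,0,0,0,-1,0,0,0,0,0,0,-1,0,0,0,0,0,0,-1]'

```text
time_s: 52.8
position: [0.5544, 0.1355, 0.0874]
ee_rot: [0.001, -0.02, 1.0, -0.0]
force: [-24.9, -4.2, 58.4]
finger_gap: 0.085
```

Emit:
apply_moves --series '[0,0,-0.15,0,0,0,-1,0,0,-0.15,0,0,0,-1,0,0,0,0,0,0,-1]'

```text
time_s: 53.1
position: [0.5542, 0.1359, 0.0891]
ee_rot: [0.004, -0.02, 1.0, 0.001]
force: [1.2, 1.2, 7.9]
finger_gap: 0.086
```

Emit:
apply_moves --series '[0,0,-0.12,0,0,0,-1,0,0,-0.05,0,0,0,-1,0,0,0,0,0,0,-1]'

```text
time_s: 53.4
position: [0.554, 0.1363, 0.0904]
ee_rot: [0.004, -0.019, 1.0, 0.001]
force: [12.0, 4.0, -14.2]
finger_gap: 0.085
```

The bar holds under a 14 N upward pull, so the lid is latched. Releasing and backing off.

Emit:
apply_moves --series '[0,0,0.1,0,0,0,-1,0,0,0,0,0,0,-0.3,0,0,0,0,0,0,-0.3,0,0,0,0,0,0,-0.3,0,0,-0.5,0,0,0,-0.3,0,0,-0.9,0,0,0,-0.3,0,0,-0.9,0,0,0,-0.3,0,0,-0.9,0,0,0,-0.3,0,0,-0.9,0,0,0,-0.3,0,0,0,0,0,0,-0.3]'

```text
time_s: 54.4
position: [0.5545, 0.1356, 0.2596]
ee_rot: [0.006, -0.02, 1.0, 0.0]
force: [0.8, 0.4, 0.9]
finger_gap: 0.351
```

```bash
python3 - <<'E'
from h import *
o=manip.get_obs(); print(o["position"],o["force"])
c,im=snap("wrist","w37");_,i2=snap("side","s37");snap("scene","c37")
spots(["lid_bar","rod"],"side");spots(["lid_bar","slot"],"wrist")
cv2.imwrite("pics/s37z.png",np.hstack([cv2.resize(im,(400,300)),cv2.resize(i2[120:300,180:420],(400,300),interpolation=cv2.INTER_CUBIC)]))
for q in ["glue","tape","block_a","square","sanding"]: spots([q],"scene")
E
```

```text
[0.55446768 0.13564054 0.25964582] [0.78657689 0.37464347 0.88451522]
lid_bar side [([0.5484, 0.1343, 0.1046], 0.88)]
rod side []
lid_bar wrist [([0.5485, 0.1368, 0.1018], 0.76)]
slot wrist [([0.5459, 0.0875, 0.0683], 0.64)]
glue scene [([0.7612, -0.2001, -0.0011], 0.87)]
tape scene [([0.7681, -0.1269, -0.0012], 0.77)]
block_a scene [([0.696, -0.2755, 0.0005], 0.98), ([0.7759, -0.0056, -0.0041], 0.83), ([0.7551, 0.1585, -0.001], 0.7)]
square scene [([0.2881, -0.3241, 0.0018], 0.76)]
sanding scene [([0.6535, 0.4701, 0.0015], 0.64)]
```

View pics/s37z.png

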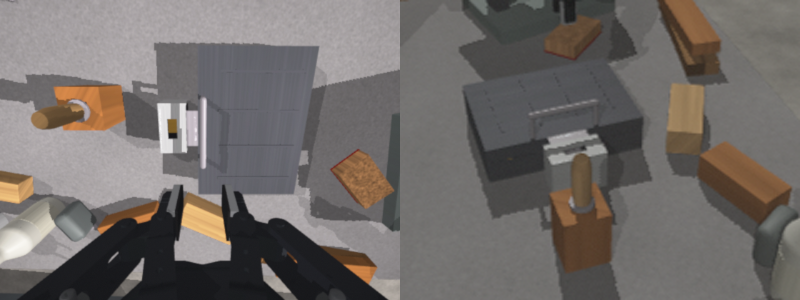

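View pics/c37.png

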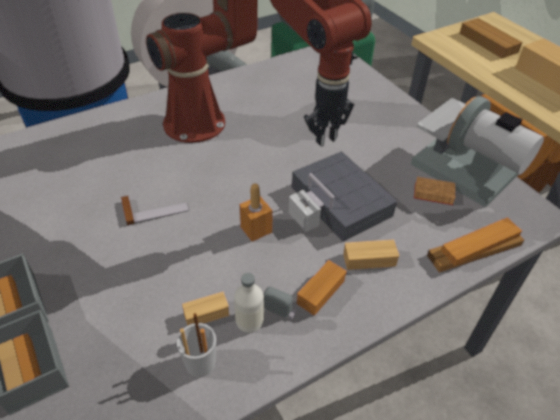

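The lid is flush, the rod is seated in its block, nothing is left on the bench, and the bystanders are in place. Handing in.

```bash
python3 -c "
from cell import manip
print(manip.sign_off())"
```

```text
the job is handed in; nothing more can be done
None
```

I put all four chisels away in the case, locked it, stood the rod back in its block and handed the job in at about 55 s. The hand-in gives no verdict, so the points below rest on my own checks.

- **Opening:** I pressed the tab with the rod through the slot and saw the lid spring up, with the bar at about 0.118 m. I put the rod back straight away, then swung the lid open to about 1.7 rad.
- **Chisels:** Each one lies flat in its own bay, handle at the slot end and blade towards the hinge. The last wrist picture before closing shows all four between the ribs.
- **Closing:** I brought the lid down by its bar without slamming. The bar then moved only about 1 mm under a 14 N upward pull, and the last pictures put it at about 0.102 to 0.105 m, so the lid is latched.
- **Rod and bystanders:** The rod stands upright with its collar on the block in the side picture. The network did not report it in that last frame, so that check is by eye only. The glue bottle, tape measure, try square, block_a and sanding block read within about 5 mm of their first positions. The other two blocks moved less than that.

**Surprises:**
- I pressed the lid harder than needed at the end, to about 58 N downward through the fingers on the bar.
- The last two chisels met about 10 N of contact a few millimetres higher than I expected on the way down. I backed off and let them drop that little way, and they lie flat.

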